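# Check the vacuum pump's oil with its gauge rod

### The arm

A 7-joint arm with a two-finger parallel gripper is mounted at the origin on the work surface. World frame = base frame: x ahead of the robot, y to its left, z up, the work surface at z = 0. Lengths are in mm, angles in rad, forces in N, time in s.
With the tool pointing down it reaches from about 400 to 875 mm from the base axis. Payload 19.3 kg.
Tool frame: the origin (TCP) lies at the very end of the fingers, on their centre line; the grasp point (between the pads) lies 19 mm behind it (grip_depth is the distance from the TCP to the grasp point, in mm); z points along the fingers, y is the line along which they close (so a half turn about z gives the same grasp; the last joint's range is limited). The gripper opens to 85 mm and grips with 20 to 120 N. Pads are 22 mm wide; open, the fingers measure 114 mm over their backs; the gripper's body (76 mm by 85 mm) begins 54 mm behind the grasp point. The pads swing forward as they close: fully open they stand 13 mm farther back than shut.
Start: joints at [-1.355, 0.521, -0.036, 1.599, 0.021, 1.021, -0.113], TCP at [176.222, 599.634, 231.291] pointing down, gripper open.
Joint ranges: [-2.91, 2.91], [-0.3, 2.13], [-1.5, 1.42], [0.17, 2.43], [-1.26, 4.41], [0.16, 1.93], [-2.52, 2.52]. Speed limits (rad/s): [1.89, 1.89, 2.39, 2.39, 3.01, 3.01, 3.01].

### API

Orientations are given as a unit quaternion [x, y, z, w].
In Python, from plant import * gives the robot as it stands.
- The arm moves only by the shell command python3 -m handwheel 'ROWS'. ROWS is JSON, a list of rows, each an object of numbers: "dx", "dy", "dz": the shift along the tool's x, y, z in m; "ax", "ay", "az": the turn, a rotation vector about the tool's x, y, z in rad; "fingers": the gripper's target within -1 to 1 (fully open at 1, half-way at 0, shut at -1). A call has 1 to 12 rows; each row is the pose to reach, as a shift and turn from the pose commanded when the call began, along the tool's axes at that moment; what a row does not reach only later rows make up. A row lasts 1/12 s, in which the tool goes at most 41.7 mm and 7.16 degrees, less where a joint would pass 70% of its speed; a pose out of reach is approached as far as the arm can. A call with a gripper value outside its range is refused whole. The fingers move at their own pace and stop on an object; the grip force is fixed at half the most. Time passes only in rows, so rows that repeat a pose let the fingers close. It gives the time, the measured TCP pose, the force, the opening and the grip force at its end, in the units of the state.
- state(): the state, without advancing time (a new reading comes with each control period).
- grab_frame(name): name is "side" or "top" or "wrist"; returns a dict with "image" (480x640x3 uint8, red, green, blue), "camera_matrix" (3x3 intrinsics, pixels), "rvec" (rotation vector, rad) and "tvec" (3), from world to camera coordinates, as OpenCV has them. Camera axes: x right, y down, z forward; pixel columns grow to the right and rows downward; lengths in mm; the calibration is good to about 2 mm. The wrist camera is an equidistant fisheye: a pixel r from the principal point sees the ray r / f radians off the axis. A picture is of the moment at which its call begins. There is no depth.
- hand_in(): hands the job in; it is judged then, once.
The state is a dict: "time": time; "joints": joint angles; "joint_velocities": joint speeds; "joint_efforts": joint torques, N m; "tcp_pos": TCP position; "tool_rot": TCP orientation; "contact_force": force on the tool from outside, world axes, zero at the start; "wrist_torque": the same for the moment, N m; "gripper_width": finger opening in mm; "gripper_force": force on a finger pad.
Only numpy, scipy, OpenCV 4.12 (cv2) and the standard library are available. Lean on these libraries where they do the work, as an engineer would, in place of code of your own. Each camera call takes 0.05 s, during which the arm holds its last target. There are 200 camera calls.

### The job

Check the vacuum pump's oil level: first set the reading lamp's dimmer lever upright; then take the gauge rod from its cradle and slide it down the pump's slanting guide tube until its collar stops on the rim. Withdraw it and hold it level, with its tip about 5 cm above the middle of the lamp's glass plate, and finish there, still holding the rod motionless in the gripper and touching nothing else with it. Leave the other things on the bench where they are.

Things in the scene. Friction and masses are not known exactly. Their poses are not given: they have to be found in the camera images.
- dimmer (a joint): Dimmer lever of the reading lamp, a steel bar 10 thick with a white ball of 24 diameter centred 75 from the hinge, on a grey box 85 x 60 x 45 high. Angle in rad: 0 = leaning 0.7 rad off upright towards the box's -x side (roughly to the robot), 0.7 = upright, 1.4 = as far to +x. It starts leaning to the robot, moves with about 2 N at the ball and stays where left.
- dimmer_hinge (a point): Hinge of the dimmer lever, centre of the top face of its box, 45 above the bench. Axes are the box's: the lever swings in the x-z plane, about y.
- rod: Gauge rod, 188 long, about 85 g, lying level in its cradle, axis 60 above the bench, tip roughly towards the robot. Origin: on the axis, on the collar's tip-side face; x runs towards the handle's end, z up. Steel shaft of 8 diameter from x = 0 to -90 (last 6 tapered, dark rings near the tip), steel collar of 26 diameter from x = 0 to 8, brown wooden handle 14 wide (y) x 18 high (z) from x = 8 to 98.
- cradle: Aluminium cradle fixed to the bench, origin on the bench below the rod's origin, x along the rod. Its base is 8 high; two notched posts, 66 and 60 high, carry the shaft at x = -60 and the handle at x = 88 (10 long each). The handle is free between x = 8 and 83, 43 clear below it. Lift the rod straight up 20 or more before moving it sideways.
- rod_tip (a point): Tip of the gauge rod, at x = -90 of the rod.
- guide_tube: Aluminium guide tube of the vacuum pump, rising at 40 degrees above level away from the pump, 115 long, outside 26, bore 14 diameter with a square rim, lower end closed off by the pump; deeper than the shaft, so the collar stops on the rim. Origin: centre of the mouth, 115 above the bench. z points along the tube out of the mouth and up (roughly away from the robot), y is level.
- pump: Small vacuum pump fixed to the bench; origin on the bench straight below the tube's mouth, z up. x is the level direction in which the tube points. The casing, 120 wide and 111 high, lies from x = -80 to -200.
- light_base: Flat white reading lamp with a glass plate of 94 x 94, fixed to the bench: 120 x 120, 44 high, origin under its centre.
- plate_mid (a point): Centre of the glass plate's upper face, 44 above the bench.
- dish: Bystander, to be left alone: white shallow dish, 84 across, 16 high; origin at its underside.
- tin: Bystander, to be left alone: bare metal tin, 56 across, 50 high; origin at its underside.
- jar: Bystander, to be left alone: amber jar with lid, 48 across, 60 high; origin at its underside.
- slide_box: Bystander, to be left alone: wooden slide box, 50 x 85 x 34 high; origin at its underside.
- weight: Bystander, to be left alone: brass balance weight with a knob, 32 across, 48 high; origin at its underside.
- brush: Bystander, to be left alone: wooden-handled brush lying down, 150 long, origin near its middle.
- flask: Bystander, to be left alone: amber bottle, 60 across, 130 high; origin at its underside.
- beaker: Bystander, to be left alone: white ceramic beaker, 66 across, 80 high; origin at its underside.
Things that resemble listed ones, but are neither listed nor needed, are in the scene too. Leave any purple or red look-alike of the rod alone.

How it is judged:
By the outcome, as a careful person would: the job done as asked, in the order asked, and still so for the second after the job is handed in, while the arm keeps its last pose, push and grip.
It also fails if it takes over 64 s, if anything falls off the work surface, if the arm or the gripper's body presses on something with over 40 N, if the wrist force passes 120 N, or if a joint passes its speed limit or range.

## Working session

There is one attempt and no reset: what is moved stays moved. The work goes in short steps, Python scripts to look and compute and a shell command to move; the robot and the scene stay as the last step left them, time stands still between calls to the robot, and variables do not carry over. Pictures are saved under pics/ and viewed, at most 10 in all, crops included, and the job is handed in when it is done.

```bash
mkdir -p pics; ls; python3 - <<'E'
from plant import *
import cv2
print(state())
for n in ("side","top"):
    f=grab_frame(n); cv2.imwrite(f"pics/{n}0.png",f["image"][:,:,::-1]); print(n,f["camera_matrix"],f["rvec"],f["tvec"])
E
```

```text
pics
{'time': 0.0, 'joints': array([-1.35519443,  0.52200607, -0.036352  ,  1.59996219,  0.02120305,
        1.02106671, -0.11277186]), 'joint_velocities': array([ 5.78733767e-05,  1.50836479e-03,  1.44743592e-06, -6.55382575e-04,
        9.25958634e-05, -6.81918642e-04,  1.08181140e-03]), 'joint_efforts': array([-8.49961161e-04, -9.27095389e+01,  1.97932407e+00, -3.69929087e+01,
        1.76947145e-02,  8.31427606e-03, -1.80850049e-05]), 'tcp_pos': array([176.13790474, 599.34941395, 230.74679709]), 'tool_rot': array([ 1.42395144e-01,  9.89809751e-01, -5.26844599e-04, -4.37824243e-05]), 'contact_force': array([-1.13527086,  0.34151602, -0.15634678]), 'wrist_torque': array([-0.01656889,  0.0062619 , -0.00929986]), 'gripper_force': 0.0, 'gripper_width': 85.07818007860169}
side [[604.70749337   0.         330.08204866]
 [  0.         604.70749337 236.17500404]
 [  0.           0.           1.        ]] [ 2.26949778 -0.40366222  0.20076512] [-514.39456257  190.89184048 1398.87778048]
top [[587.93133971   0.         321.22633522]
 [  0.         587.93133971 229.32518739]
 [  0.           0.           1.        ]] [ 2.13007826 -2.16602312  0.13433763] [  20.91468994  581.76157573 1601.28314898]
```

View pics/side0.png

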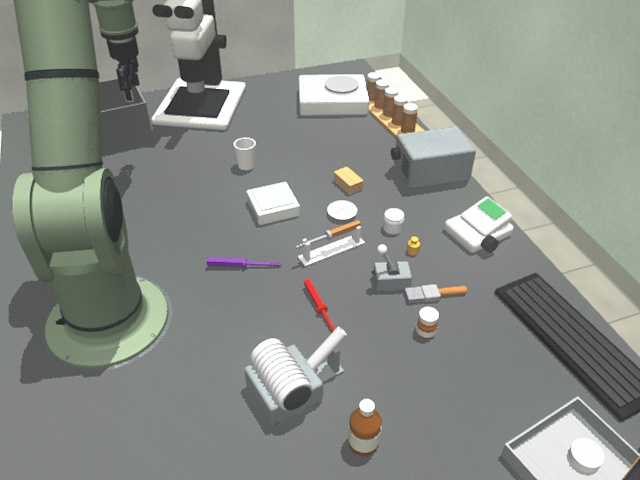

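View pics/top0.png

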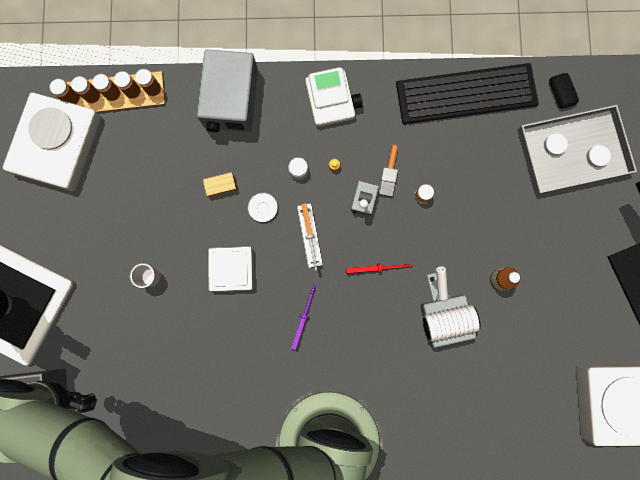

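The top view shows the lamp at (231,269), the rod in its cradle at (310,237), the dimmer at (365,198) and the pump tube mouth near (441,268). The purple and red look-alikes lie free on the bench. Next I'll take enlarged crops.

```bash
python3 - <<'E'
import cv2,numpy as np
def crop(n,x0,y0,w,h,s):
    i=cv2.imread(f"pics/{n}0.png")[y0:y0+h,x0:x0+w]
    i=cv2.resize(i,None,fx=s,fy=s,interpolation=cv2.INTER_CUBIC)
    for x in range(-(-x0//20)*20,x0+w,20): cv2.putText(i,str(x),((x-x0)*s,10),0,.35,(0,255,255)); cv2.line(i,((x-x0)*s,12),((x-x0)*s,18),(0,255,255))
    for y in range(-(-y0//20)*20,y0+h,20): cv2.putText(i,str(y),(0,(y-y0)*s+4),0,.35,(0,255,255)); cv2.line(i,(24,(y-y0)*s),(30,(y-y0)*s),(0,255,255))
    return i
a=crop("top",200,176,200,110,4)
b=crop("top",410,250,80,110,4)
cv2.imwrite("pics/c_top.png",np.vstack([a,np.hstack([b[:160],np.zeros((160,480,3),np.uint8)])]))
cv2.imwrite("pics/c_side.png",crop("side",240,175,200,150,4))
i=np.vstack([a,np.hstack([b[:160],np.zeros((160,480,3),np.uint8)])]); print(i.shape)
E
```

```text
(600, 800, 3)
```

View pics/c_top.png

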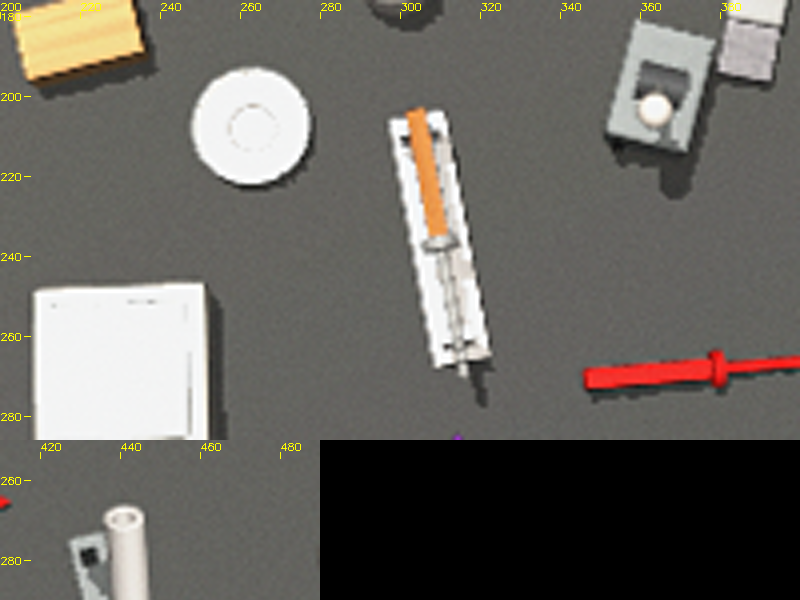

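View pics/c_side.png

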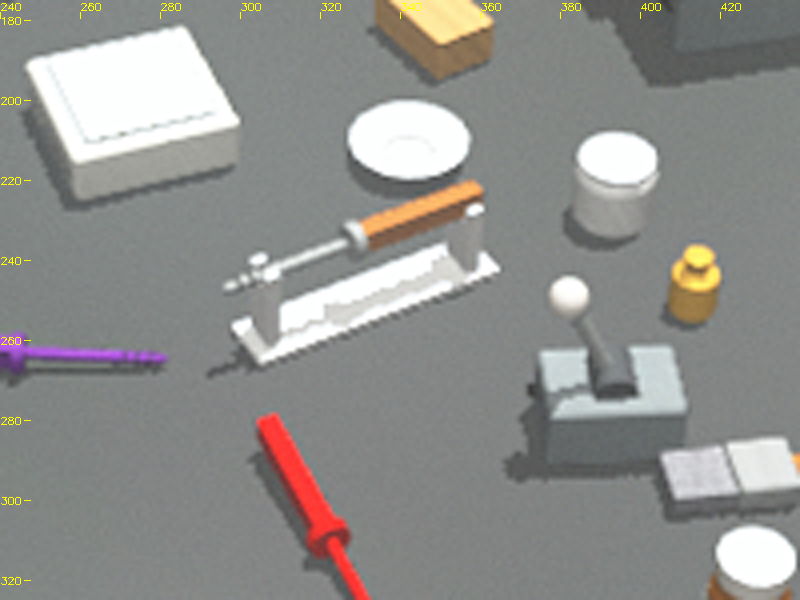

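The crops give sub-pixel marks: rod tip, collar, handle end, ball at (363.8,203.2) and tube mouth at (440.8,269.7). I'll convert them to positions and check them against the side view.

```bash
cat > h.py <<'E'
import numpy as np,cv2
from scipy.spatial.transform import Rotation as R
from plant import *
def cam(n):
    f=grab_frame(n); return f
def ray(f,u,v,fish=False):
    K=f["camera_matrix"]; x=(u-K[0,2])/K[0,0]; y=(v-K[1,2])/K[1,1]
    if fish:
        r=np.hypot(x,y); s=np.sin(r)/max(r,1e-9); d=np.array([x*s,y*s,np.cos(r)])
    else: d=np.array([x,y,1.])
    M=R.from_rotvec(np.ravel(f["rvec"])).as_matrix(); t=np.ravel(f["tvec"])
    return -M.T@t, M.T@d
def onz(f,u,v,z,fish=False):
    o,d=ray(f,u,v,fish); return o+d*(z-o[2])/d[2]
def proj(f,P,fish=False):
    M=R.from_rotvec(np.ravel(f["rvec"])).as_matrix(); c=M@np.array(P,float)+np.ravel(f["tvec"])
    K=f["camera_matrix"]
    if fish:
        th=np.arctan2(np.hypot(*c[:2]),c[2]); q=c[:2]/np.hypot(*c[:2])*th
    else: q=c[:2]/c[2]
    return np.array([K[0,0]*q[0]+K[0,2],K[1,1]*q[1]+K[1,2]])
def tri(r1,r2):
    (a,d),(b,e)=r1,r2; s=np.linalg.lstsq(np.c_[d,-e],b-a,rcond=None)[0]
    p,q=a+d*s[0],b+e*s[1]; return (p+q)/2,np.linalg.norm(p-q)
def move(pos,rot=None):
    "shift (m) and turn in current tool axes to the world pose"
    s=state(); T=R.from_quat(s["tool_rot"])
    d=T.inv().apply(np.array(pos)-s["tcp_pos"])/1000
    a=(T.inv()*rot).as_rotvec() if rot is not None else 0
    print("d",np.round(d,4),"a",np.round(a,4)); return d,a
def look(zx,zdir):
    "rotation with tool z=zdir and tool y as near as possible to zx"
    z=np.array(zdir,float);z/=np.linalg.norm(z); y=np.array(zx,float); y-=y@z*z; y/=np.linalg.norm(y)
    return R.from_matrix(np.c_[np.cross(y,z),y,z])
E
python3 - <<'E'
from h import *
np.set_printoptions(precision=1,suppress=True)
t=cam("top");s=cam("side")
for n,a,b,z in [("tip",(315.8,269.5),(297,247),60),("collar",(310.2,236.7),(328.5,233.75),60),("hend",(303.75,203.5),(360.5,222),69),("ball",(363.8,203.2),(382.5,249.25),102.4),("mouth",(440.8,269.7),(340,334),115)]:
    print(n,onz(t,*a,z),onz(s,*b,z),*tri(ray(t,*a),ray(s,*b)))
for c in [(359.3,181),(378.8,185.5),(372,214.3),(352,211)]: print("box",onz(t,*c,45))
for c in [(208.7,248.5),(251.2,247),(253,290.5),(209,291)]: print("lampT",onz(t,*c,44))
for c in [(246.75,191.5),(286.75,181.75),(299.75,206),(258.5,216.25)]: print("lampS",onz(s,*c,44))
i=[cv2.imread(f"pics/{n}0.png") for n in("top","side")]
a=cv2.resize(i[0][255:355,410:490],None,fx=5,fy=5,interpolation=2);b=cv2.resize(i[1][315:415,240:360],None,fx=3.333,fy=3.333,interpolation=2)
b=np.vstack([b,np.zeros((500-b.shape[0],b.shape[1],3),np.uint8)])
cv2.imwrite("pics/pump.png",np.hstack([a,b[:500]]))
E
```

```text
tip [468.9  27.6  60. ] [469.3  23.2  60. ] [469.9  27.5  56. ] 1.5409810402785373
collar [559.3  41.7  60. ] [560.5  43.6  60. ] [559.3  41.5  62. ] 0.6307861780241009
hend [650.6  57.9  69. ] [650.8  49.3  69. ] [653.3  57.9  61.2] 2.679277145681345
ball [ 642.5 -105.2  102.4] [644.7 -96.8 102.4] [ 640.8 -104.6  110.5] 0.5345767489225449
mouth [ 459.2 -302.1  115. ] [ 452.5 -311.3  115. ] [ 457.9 -303.6  104.4] 4.028421623019769
box [716.3 -98.   45. ]
box [ 702.4 -152.3   45. ]
box [ 621. -131.   45.]
box [631.3 -75.5  45. ]
lampT [533.1 324.2  44. ]
lampT [535.3 206.1  44. ]
lampT [415.1 201.2  44. ]
lampT [415.7 322.2  44. ]
lampS [413.7 305.3  44. ]
lampS [533.  311.7  44. ]
lampS [533.1 194.2  44. ]
lampS [415.6 189.5  44. ]
```

View pics/pump.png

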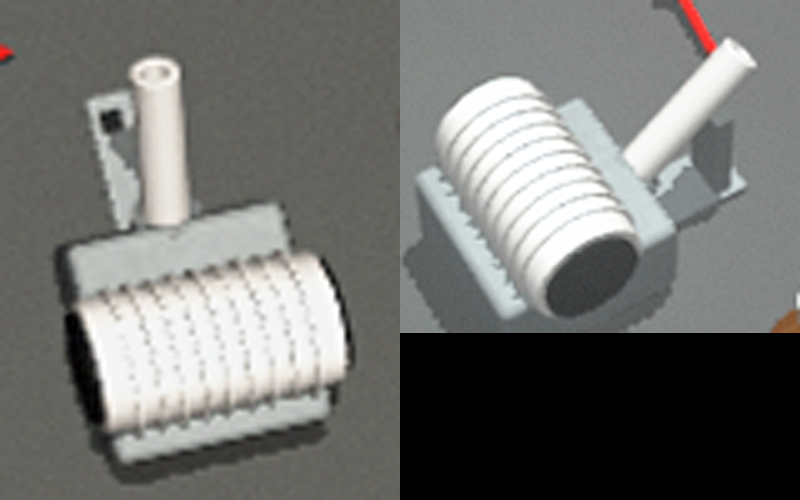

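The casing edge and the tube in the pump crop agree on the pointing direction, and the tube rim centre is at about (155,72) in that crop. The lever leans roughly 0.37 rad, with the ball near (641,-105,112). I'm moving above the ball, and the tool yaw already matches the box.

```bash
python3 -m handwheel '[{"dx":-0.643,"dy":-0.546},{"dx":-0.643,"dy":-0.546},{"dx":-0.643,"dy":-0.546},{"dx":-0.643,"dy":-0.546},{"dx":-0.643,"dy":-0.546},{"dx":-0.643,"dy":-0.546},{"dx":-0.643,"dy":-0.546},{"dx":-0.643,"dy":-0.546},{"dx":-0.643,"dy":-0.546},{"dx":-0.643,"dy":-0.546},{"dx":-0.643,"dy":-0.546},{"dx":-0.643,"dy":-0.546}]'; python3 -c "
from h import *
move((640,-105,230))"
```

```text
d [-0.6436 -0.5451  0.0014] a 0invalid input
```

```bash
python3 -m handwheel '[{"dx":-0.03,"dy":-0.026,"dz":0,"ax":0,"ay":0,"az":0,"fingers":1},{"dx":-0.06,"dy":-0.052,"dz":0,"ax":0,"ay":0,"az":0,"fingers":1}]'; python3 -m handwheel --help | head -30
```

```text
time: 0.37
tcp_pos: [218.2, 532.7, 230.5]
tool_rot: [0.141, 0.99, -0.0, -0.0]
contact_force: [0.8, 0.5, -1.0]
gripper_width: 85.4
gripper_force: 0.0invalid input: not JSON, or not a number
```

```bash
python3 -m handwheel '[{"dx":-0.58,"dy":-0.494,"dz":0,"ax":0,"ay":0,"az":0,"fingers":1},{"dx":-0.58,"dy":-0.494,"dz":0,"ax":0,"ay":0,"az":0,"fingers":1},{"dx":-0.58,"dy":-0.494,"dz":0,"ax":0,"ay":0,"az":0,"fingers":1},{"dx":-0.58,"dy":-0.494,"dz":0,"ax":0,"ay":0,"az":0,"fingers":1},{"dx":-0.58,"dy":-0.494,"dz":0,"ax":0,"ay":0,"az":0,"fingers":1},{"dx":-0.58,"dy":-0.494,"dz":0,"ax":0,"ay":0,"az":0,"fingers":1},{"dx":-0.58,"dy":-0.494,"dz":0,"ax":0,"ay":0,"az":0,"fingers":1},{"dx":-0.58,"dy":-0.494,"dz":0,"ax":0,"ay":0,"az":0,"fingers":1},{"dx":-0.58,"dy":-0.494,"dz":0,"ax":0,"ay":0,"az":0,"fingers":1},{"dx":-0.58,"dy":-0.494,"dz":0,"ax":0,"ay":0,"az":0,"fingers":1},{"dx":-0.58,"dy":-0.494,"dz":0,"ax":0,"ay":0,"az":0,"fingers":1},{"dx":-0.58,"dy":-0.494,"dz":0,"ax":0,"ay":0,"az":0,"fingers":1}]'; python3 -c "
from h import *
move((640,-105,230))"
```

```text
time: 1.37
tcp_pos: [493.6, 112.5, 231.5]
tool_rot: [0.142, 0.99, 0.0, 0.0]
contact_force: [1.4, 1.1, -0.2]
gripper_width: 85.4
gripper_force: 0.0
d [-0.2017 -0.1674  0.0015] a 0
```

```bash
python3 -m handwheel '[{"dx":-0.2,"dy":-0.17,"dz":0,"ax":0,"ay":0,"az":0,"fingers":1},{"dx":-0.2,"dy":-0.17,"dz":0,"ax":0,"ay":0,"az":0,"fingers":1},{"dx":-0.2,"dy":-0.17,"dz":0,"ax":0,"ay":0,"az":0,"fingers":1},{"dx":-0.2,"dy":-0.17,"dz":0,"ax":0,"ay":0,"az":0,"fingers":1},{"dx":-0.2,"dy":-0.17,"dz":0,"ax":0,"ay":0,"az":0,"fingers":1},{"dx":-0.2,"dy":-0.17,"dz":0,"ax":0,"ay":0,"az":0,"fingers":1},{"dx":-0.2,"dy":-0.17,"dz":0,"ax":0,"ay":0,"az":0,"fingers":1},{"dx":-0.2,"dy":-0.17,"dz":0,"ax":0,"ay":0,"az":0,"fingers":1}]'; python3 -c "
from h import *
f=cam('wrist'); cv2.imwrite('pics/w1.png',f['image'][:,:,::-1]); print(f['camera_matrix'],ray(f,320,240,True))
for p in [(642,-105,112),(668,-114,45),(470,27,60),(559,42,60),(459,-302,115)]: print(p,proj(f,p,True))
move((640,-105,230))"
```

```text
time: 2.03
tcp_pos: [637.6, -109.2, 230.5]
tool_rot: [0.145, 0.989, -0.001, -0.0]
contact_force: [-0.2, 0.3, -0.0]
gripper_width: 85.5
gripper_force: 0.0
[[371.64829954   0.         313.12759785]
 [  0.         371.64829954 239.95637067]
 [  0.           0.           1.        ]] (array([569.99322007, -87.25431612, 373.22908095]), array([ 0.27619155, -0.06355929, -0.95899867]))
(642, -105, 112) [318.19167498 236.10226169]
(668, -114, 45) [315.87424569 244.93676713]
(470, 27, 60) [407.36752233  -6.3325223 ]
(559, 42, 60) [452.84524551  84.92918934]
(459, -302, 115) [ 31.43830379 102.09394775]
d [-0.0025  0.0026  0.0006] a 0
```

View pics/w1.png

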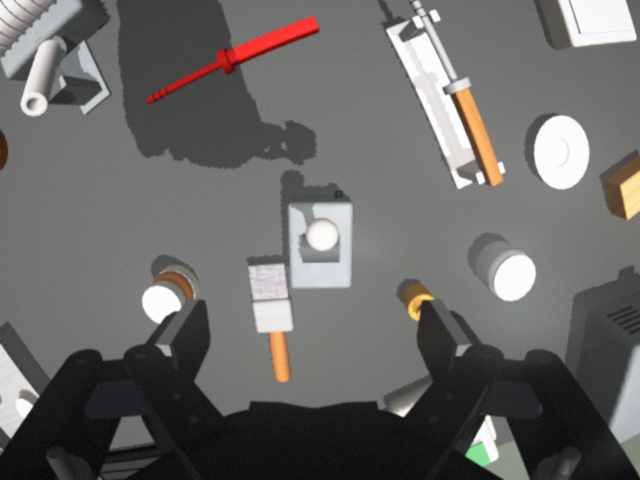

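The wrist view shows the dimmer box top with corners (289,203), (353,204), (351,288) and (291,288), and the ball at (321.5,235). The collar is at (457,86), the handle end at about (496,183), the tip near (414,3) and the tube mouth at (36,102).

```bash
cat >> h.py <<'E'
def lever(f,ball,hinge,yaw,fish=True):
    "lean off upright (+ = towards -x) minimising distance of ray to the ball"
    o,d=ray(f,*ball,fish); d/=np.linalg.norm(d); u=np.array([np.cos(yaw),np.sin(yaw),0])
    L=np.linspace(-.8,.8,1601); P=np.array(hinge)+75*(-np.sin(L)[:,None]*u+np.cos(L)[:,None]*np.array([0,0,1]))
    e=np.linalg.norm(np.cross(P-o,d),axis=1); i=e.argmin(); return L[i],P[i],e[i]
E
python3 - <<'E'
from h import *
np.set_printoptions(precision=1,suppress=True)
f=cam("wrist");t=cam("top")
C=np.array([onz(f,*c,45,True) for c in [(289,203),(353,204),(351,288),(291,288)]]);print(C)
h=C.mean(0); u=(C[3]-C[0]+C[2]-C[1]); yaw=np.arctan2(u[1],u[0]); print("hinge",h,yaw)
print("wrist",lever(f,(321.5,235),h,yaw)); print("top",lever(t,(363.8,203.2),(667.8,-114.2,45),yaw,False),lever(t,(363.8,203.2),h,yaw,False))
s=cam("side");print("side",lever(s,(382.5,249.25),h,yaw,False),lever(s,(382.5,249.25),(667.8,-114.2,45),yaw,False))
for n,p,z in [("collar",(457,86),60),("hend",(496,183),69),("tip",(414,3),60),("mouth",(36,102),115)]: print(n,onz(f,*p,z,True))
E
```

```text
[[ 622.6 -123.2   45. ]
 [ 639.8  -68.2   45. ]
 [ 718.7  -90.9   45. ]
 [ 702.2 -146.4   45. ]]
hinge [ 670.8 -107.2   45. ] -0.2818105176594019
wrist (np.float64(0.42500000000000004), array([641.1, -98.6, 113.3]), np.float64(1.152215097874742))
top (np.float64(0.397), array([ 639.9, -106.1,  114.2]), np.float64(1.7946065027303584)) (np.float64(0.40900000000000003), array([642.2, -98.9, 113.8]), np.float64(5.75499243312837))
side (np.float64(0.43100000000000005), array([640.7, -98.5, 113.1]), np.float64(6.2253973770718805)) (np.float64(0.4079999999999999), array([ 639.2, -105.9,  113.8]), np.float64(1.331982352502859))
collar [559.6  48.3  60. ]
hend [650.7  61.5  69. ]
tip [478.7  32.4  60. ]
mouth [ 461.2 -294.4  115. ]
```

```bash
python3 -m handwheel '[{"dx":0,"dy":0.006,"dz":0.02,"ax":0,"ay":0,"az":-0.125,"fingers":1},{"dx":0,"dy":0.006,"dz":0.04,"ax":0,"ay":0,"az":-0.25,"fingers":1},{"dx":0,"dy":0.006,"dz":0.06,"ax":0,"ay":0,"az":-0.375,"fingers":1},{"dx":0,"dy":0.006,"dz":0.08,"ax":0,"ay":0,"az":-0.5,"fingers":1},{"dx":0,"dy":0.006,"dz":0.08,"ax":0,"ay":0,"az":-0.625,"fingers":1},{"dx":0,"dy":0.006,"dz":0.08,"ax":0,"ay":0,"az":-0.75,"fingers":1},{"dx":0,"dy":0.006,"dz":0.08,"ax":0,"ay":0,"az":-0.875,"fingers":1},{"dx":0,"dy":0.006,"dz":0.08,"ax":0,"ay":0,"az":-1.0,"fingers":1},{"dx":0,"dy":0.006,"dz":0.08,"ax":0,"ay":0,"az":-1.125,"fingers":1},{"dx":0,"dy":0.006,"dz":0.08,"ax":0,"ay":0,"az":-1.25,"fingers":1},{"dx":0,"dy":0.006,"dz":0.08,"ax":0,"ay":0,"az":-1.375,"fingers":1},{"dx":0,"dy":0.006,"dz":0.08,"ax":0,"ay":0,"az":-1.5,"fingers":1}]'; python3 -c "
from h import *
print(state()['joints'])
move((640,-103,95),look((-.963,.27,0),(0,0,-1)))"
```

```text
time: 3.23
tcp_pos: [637.6, -96.9, 150.7]
tool_rot: [-0.544, 0.839, 0.001, -0.002]
contact_force: [0.2, 0.4, -2.5]
gripper_width: 85.3
gripper_force: 0.0
[ 0.3432787   0.67413228 -0.44090631  1.59551015  0.33440991  0.95111538
  2.51225477]
d [ 0.0045 -0.0048  0.0557] a [ 0.0029 -0.002  -0.146 ]
```

```bash
python3 -m handwheel '[{"dx":0.004,"dy":-0.005,"dz":0.02,"ax":0,"ay":0,"az":0.06,"fingers":1},{"dx":0.004,"dy":-0.005,"dz":0.04,"ax":0,"ay":0,"az":0.06,"fingers":1},{"dx":0.004,"dy":-0.005,"dz":0.056,"ax":0,"ay":0,"az":0.06,"fingers":1},{"dx":0.004,"dy":-0.005,"dz":0.056,"ax":0,"ay":0,"az":0.06,"fingers":0},{"dx":0.004,"dy":-0.005,"dz":0.056,"ax":0,"ay":0,"az":0.06,"fingers":-1},{"dx":0.004,"dy":-0.005,"dz":0.056,"ax":0,"ay":0,"az":0.06,"fingers":-1},{"dx":0.004,"dy":-0.005,"dz":0.056,"ax":0,"ay":0,"az":0.06,"fingers":-1},{"dx":0.004,"dy":-0.005,"dz":0.056,"ax":0,"ay":0,"az":0.06,"fingers":-1}]'; python3 -c "
from h import *
print(state()['joints'])
move((669,-110,101))"
```

```text
time: 3.9
tcp_pos: [640.6, -104.2, 94.9]
tool_rot: [-0.516, 0.857, 0.001, -0.001]
contact_force: [-4.0, 3.1, 4.8]
gripper_width: 25.8
gripper_force: 3.4
[ 0.32558669  0.7446706  -0.39743235  1.61791876  0.35508541  0.85494027
  2.44138683]
d [-0.0082 -0.0278 -0.0062] a 0
```

```bash
python3 -m handwheel '[{"dx":-0.0015,"dy":-0.007,"dz":-0.003,"ax":0,"ay":0,"az":0,"fingers":-1},{"dx":-0.003,"dy":-0.014,"dz":-0.005,"ax":0,"ay":0,"az":0,"fingers":-1},{"dx":-0.005,"dy":-0.022,"dz":-0.006,"ax":0,"ay":0,"az":0,"fingers":-1},{"dx":-0.0068,"dy":-0.0293,"dz":-0.006,"ax":0,"ay":0,"az":0,"fingers":-1},{"dx":-0.0068,"dy":-0.0293,"dz":-0.006,"ax":0,"ay":0,"az":0,"fingers":-1},{"dx":-0.0068,"dy":-0.0293,"dz":-0.006,"ax":0,"ay":0,"az":0,"fingers":-1}]'; python3 -m handwheel '[{"dx":0,"dy":0,"dz":0,"ax":0,"ay":0,"az":0,"fingers":1},{"dx":0,"dy":0,"dz":0,"ax":0,"ay":0,"az":0,"fingers":1},{"dx":0,"dy":0,"dz":0,"ax":0,"ay":0,"az":0,"fingers":1},{"dx":0,"dy":0,"dz":0,"ax":0,"ay":0,"az":0,"fingers":1},{"dx":0,"dy":0,"dz":-0.04,"ax":0,"ay":0,"az":0,"fingers":1},{"dx":0,"dy":0,"dz":-0.08,"ax":0,"ay":0,"az":0,"fingers":1},{"dx":0,"dy":0,"dz":-0.12,"ax":0,"ay":0,"az":0.1,"fingers":1},{"dx":0,"dy":0,"dz":-0.15,"ax":0,"ay":0,"az":0.2,"fingers":1}]'; python3 -c "
from h import *
print(state()['joints'])
i=[]
for n in ('wrist','top','side'):
    f=cam(n); cv2.imwrite(f'pics/{n}2.png',f['image'][:,:,::-1])
    for p in [(669.5,-110,120),(669.5,-110,45)]: print(n,proj(f,p,n=='wrist'))
"
```

```text
time: 4.4
tcp_pos: [670.7, -112.6, 101.0]
tool_rot: [-0.516, 0.857, 0.0, -0.001]
contact_force: [2.3, -1.1, 7.3]
gripper_width: 20.8
gripper_force: 63.5
time: 5.07
tcp_pos: [670.2, -112.3, 253.0]
tool_rot: [-0.426, 0.905, 0.001, -0.001]
contact_force: [0.2, -0.4, -0.1]
gripper_width: 85.5
gripper_force: 0.0
[ 0.34259542  0.62395817 -0.43624932  1.39626074  0.26891707  1.18308653
  2.3266159 ]
wrist [315.29385352 227.45137603]
wrist [314.66880822 207.98519797]
top [365.74790449 192.06351587]
top [364.00132358 197.31738198]
side [394.95864214 244.96170873]
side [392.32961602 267.67177817]
```

```bash
python3 - <<'E'
import cv2,numpy as np
def c(n,cx,cy,w,h,s):
    x,y=int(cx-w/2),int(cy-h/2);print(n,x,y,s);i=cv2.imread(f"pics/{n}2.png")[y:y+h,x:x+w]; return cv2.resize(i,None,fx=s,fy=s,interpolation=2)
cv2.imwrite("pics/lev.png",np.hstack([c("wrist",315,215,160,180,3)[:540,:480],np.vstack([c("side",394,262,53,45,6)[:270,:318],c("top",365,195,53,45,6)[:270,:318]])]))
E
```

```text
wrist 235 125 3
side 367 239 6
top 338 172 6
```

View pics/lev.png

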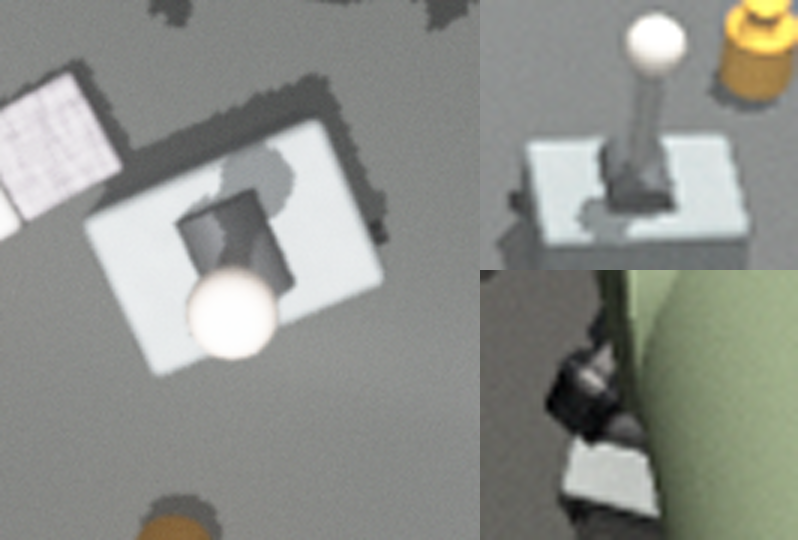

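The side view shows the lever standing upright: ball at (396.3,246.3), hinge at about (393.3,270.7). I'll get the number from the wrist view and measure the rod there too.

```bash
python3 - <<'E'
from h import *
np.set_printoptions(precision=1,suppress=True)
f=cam("wrist");s=cam("side")
W=lambda x,y:(235+x/3,125+y/3)
S=lambda x,y:(367+(x-480)/6,239+y/6)
for nm,g,cs,b,fi in [("wrist",f,[W(84,222),W(318,120),W(385,278),W(160,377)],W(233,313),True),("side",s,[S(525,140),S(733,137),S(748,238),S(547,245)],S(656,44),False)]:
    C=np.array([onz(g,*c,45,fi) for c in cs]); h=C.mean(0)
    print(nm,C.round(0).tolist(),h,lever(g,b,h,-.265,fi), [np.linalg.norm(C[i]-C[i-1]) for i in range(4)])
# rod approach pose
r=np.array([182,30,0.])/np.hypot(182,30); print("rod y pose", move((604,46,150),look((-r[1],r[0],0),(0,0,-1))))
E
```

```text
wrist [[703.0, -149.0, 45.0], [625.0, -127.0, 45.0], [640.0, -73.0, 45.0], [718.0, -94.0, 45.0]] [ 671.5 -110.5   45. ] (np.float64(-0.016000000000000014), array([ 672.7, -110.9,  120. ]), np.float64(0.4727838068496979)) [np.float64(57.17164853223909), np.float64(81.16668762364682), np.float64(55.70685627550191), np.float64(80.75535430453485)]
side [[636.0, -78.0, 45.0], [717.0, -105.0, 45.0], [697.0, -160.0, 45.0], [620.0, -136.0, 45.0]] [ 667.7 -119.9   45. ] (np.float64(-0.01100000000000001), array([ 668.5, -120.1,  120. ]), np.float64(3.422394092863258)) [np.float64(60.10993573125315), np.float64(85.70935109937572), np.float64(57.88543334458356), np.float64(80.6705396057079)]
d [-0.1  0.2  0.1] a [ 0.  -0.   0.7]
rod y pose (array([-0.1,  0.2,  0.1]), array([ 0. , -0. ,  0.7]))
```

The lever is upright within about 0.015 rad. Next I'll move above the rod.

```bash
python3 - <<'E'
from h import *
r=np.array([182,30,0.])/np.hypot(182,30); move((604,48,150),look((-r[1],r[0],0),(0,0,-1)))
E
```

```text
d [-0.0827  0.1518  0.0995] a [ 0.0031 -0.0049  0.7212]
```

```bash
python3 -m handwheel '[{"dx":-0.012,"dy":0.022,"dz":0.014,"ax":0,"ay":0,"az":0.103,"fingers":1},{"dx":-0.024,"dy":0.043,"dz":0.028,"ax":0,"ay":0,"az":0.206,"fingers":1},{"dx":-0.036,"dy":0.065,"dz":0.043,"ax":0,"ay":0,"az":0.309,"fingers":1},{"dx":-0.047,"dy":0.087,"dz":0.057,"ax":0,"ay":0,"az":0.412,"fingers":1},{"dx":-0.059,"dy":0.108,"dz":0.071,"ax":0,"ay":0,"az":0.515,"fingers":1},{"dx":-0.071,"dy":0.13,"dz":0.085,"ax":0,"ay":0,"az":0.618,"fingers":1},{"dx":-0.083,"dy":0.152,"dz":0.1,"ax":0,"ay":0,"az":0.721,"fingers":1},{"dx":-0.083,"dy":0.152,"dz":0.1,"ax":0,"ay":0,"az":0.721,"fingers":1}]'; python3 - <<'E'
from h import *
np.set_printoptions(precision=1,suppress=True)
def orange(n,z,fish):
    f=cam(n); im=f["image"]; hsv=cv2.cvtColor(im,cv2.COLOR_RGB2HSV); m=cv2.inRange(hsv,(8,140,90),(20,255,255))
    if n=="wrist": cv2.imwrite('pics/w3.png',im[:,:,::-1])
    k,l,st,c=cv2.connectedComponentsWithStats(m)
    for i in range(1,k):
        if st[i,4]>40:
            ys,xs=np.nonzero(l==i); P=np.array([onz(f,x,y,z,fish)[:2] for x,y in zip(xs,ys)])
            mu=P.mean(0); w,v=np.linalg.eigh(np.cov(P.T)); d=v[:,1]*np.sign(v[0,1]); print(n,st[i],"centre",mu,"dir",np.arctan2(d[1],d[0]).round(3),"len",np.ptp((P-mu)@d),"wid",np.ptp((P-mu)@v[:,0]))
orange("wrist",69,True); orange("top",69,False)
print(state()['joints'])
E
```

```text
time: 5.98
tcp_pos: [600.9, 53.5, 146.3]
tool_rot: [-0.081, 0.997, 0.001, -0.005]
contact_force: [-0.5, 0.3, -0.3]
gripper_width: 85.7
gripper_force: 0.0
wrist [ 297  192   22  131 2577] centre [607.   52.5] dir 0.172 len 87.15252915460991 wid 12.992142980388163
wrist [ 52 345  15  32 302] centre [ 735.5 -146.6] dir -0.517 len 43.900126010983854 wid 13.136580953925854
wrist [197 381  16  22  96] centre [727.5  -8.4] dir 0.62 len 21.814662562616082 wid 6.675327713707549
top [114  75  19  26  58] centre [992.  566.2] dir -0.654 len 84.51069967843762 wid 33.60172659948449
top [145  88  19  15  65] centre [966.4 472.3] dir -1.172 len 48.967082226525065 wid 42.43229543781827
top [388 145  10  23 147] centre [ 780.2 -190.3] dir -0.211 len 64.99486260018536 wid 18.217480214159668
top [498 268  21  21 253] centre [ 436.  -485.7] dir 0.166 len 56.48989717663123 wid 53.0676205532739
[ 0.   0.6 -0.3  1.7  0.2  0.9  1.4]
```

```bash
python3 -c "
from h import *
move((608,52,41),look((-.171,.985,0),(0,0,-1)))"
```

```text
d [-0.0057  0.0018  0.1075] a [ 0.0014 -0.0076 -0.0057]
```

```bash
python3 -m handwheel '[{"dx":-0.006,"dy":0.002,"dz":0.03,"ax":0,"ay":-0.008,"az":-0.006,"fingers":1},{"dx":-0.006,"dy":0.002,"dz":0.06,"ax":0,"ay":-0.008,"az":-0.006,"fingers":1},{"dx":-0.006,"dy":0.002,"dz":0.09,"ax":0,"ay":-0.008,"az":-0.006,"fingers":1},{"dx":-0.006,"dy":0.002,"dz":0.107,"ax":0,"ay":-0.008,"az":-0.006,"fingers":1},{"dx":-0.006,"dy":0.002,"dz":0.107,"ax":0,"ay":-0.008,"az":-0.006,"fingers":0.2},{"dx":-0.006,"dy":0.002,"dz":0.107,"ax":0,"ay":-0.008,"az":-0.006,"fingers":0.2}]'; python3 - <<'E'
from h import *
np.set_printoptions(precision=1,suppress=True)
f=cam("wrist"); im=f["image"]; cv2.imwrite('pics/w4.png',im[:,:,::-1]); m=cv2.inRange(cv2.cvtColor(im,cv2.COLOR_RGB2HSV),(8,140,90),(20,255,255))
k,l,st,c=cv2.connectedComponentsWithStats(m)
for i in range(1,k):
    if st[i,4]>300:
        ys,xs=np.nonzero(l==i); P=np.array([onz(f,x,y,69,True)[:2] for x,y in zip(xs,ys)])
        mu=P.mean(0); w,v=np.linalg.eigh(np.cov(P.T)); d=v[:,1]*np.sign(v[0,1]); n=np.array([-d[1],d[0]])
        print(st[i],mu,np.arctan2(d[1],d[0]),np.ptp((P-mu)@d),np.ptp((P-mu)@n),"lateral of rod from TCP",(mu-state()["tcp_pos"][:2])@n, "rod-x from",(mu-state()["tcp_pos"][:2])@d)
print(proj(f,state()["tcp_pos"],True))
E
```

```text
time: 6.58
tcp_pos: [609.5, 50.4, 42.6]
tool_rot: [-0.084, 0.996, 0.001, 0.001]
contact_force: [0.9, -0.3, 0.3]
gripper_width: 64.1
gripper_force: 0.0
[ 299  304   36  105 1802] [622.3  55. ] 0.26384969126751506 48.78274312079746 15.601021685557928 lateral of rod from TCP 1.0467139822474802 rod-x from 12.820506894941524
[  0 394  18  46 610] [ 716.1 -118.5] -0.3586642932274846 48.10274832981463 14.641047422347 lateral of rod from TCP -121.16840630262858 rod-x from 158.57409417640636
[144 433  42  34 593] [688.5  -8.8] -0.5547972533507755 40.44074081386877 10.223299424539515 lateral of rod from TCP -9.30450821659954 rod-x from 97.92808437179238
[310.6 306.4]
```

```bash
python3 -m handwheel '[{"dx":0,"dy":0.001,"dz":0.001,"ax":0,"ay":0,"az":0,"fingers":-0.2},{"dx":0,"dy":0.001,"dz":0.001,"ax":0,"ay":0,"az":0,"fingers":-0.5},{"dx":0,"dy":0.001,"dz":0.001,"ax":0,"ay":0,"az":0,"fingers":-1},{"dx":0,"dy":0.001,"dz":0.001,"ax":0,"ay":0,"az":0,"fingers":-1},{"dx":0,"dy":0.001,"dz":0.001,"ax":0,"ay":0,"az":0,"fingers":-1},{"dx":0,"dy":0.001,"dz":0.001,"ax":0,"ay":0,"az":0,"fingers":-1}]'
```

```text
time: 7.13
tcp_pos: [610.0, 52.3, 43.1]
tool_rot: [-0.084, 0.996, 0.001, 0.002]
contact_force: [-1.4, -0.6, 8.4]
gripper_width: 12.7
gripper_force: 58.4
```

```bash
python3 -m handwheel '[{"dx":0,"dy":0,"dz":-0.015,"ax":0,"ay":0,"az":0,"fingers":-1},{"dx":0,"dy":0,"dz":-0.04,"ax":0,"ay":0,"az":0,"fingers":-1},{"dx":0,"dy":0,"dz":-0.08,"ax":0,"ay":0,"az":0,"fingers":-1},{"dx":0,"dy":0,"dz":-0.12,"ax":0,"ay":0,"az":0,"fingers":-1},{"dx":0,"dy":0,"dz":-0.16,"ax":0,"ay":0,"az":0,"fingers":-1},{"dx":0,"dy":0,"dz":-0.18,"ax":0,"ay":0,"az":0,"fingers":-1},{"dx":0,"dy":0,"dz":-0.18,"ax":0,"ay":0,"az":0,"fingers":-1}]'; python3 - <<'E'
from h import *
f=cam("wrist"); cv2.imwrite('pics/w5.png',f["image"][:,:,::-1])
s=state(); T=R.from_quat(s["tool_rot"])
for q in [(53,0,-19),(143,0,-19),(45,0,-19),(-45,0,-19)]: print(q,proj(f,s["tcp_pos"]+T.apply(q),True))
print(s["joints"],s["gripper_width"])
E
```

```text
time: 7.72
tcp_pos: [610.9, 52.3, 227.7]
tool_rot: [-0.084, 0.996, 0.001, 0.005]
contact_force: [0.2, 0.1, -1.1]
gripper_width: 13.3
gripper_force: 58.8
(53, 0, -19) [309.58533981 181.64081748]
(143, 0, -19) [309.77369881 -62.98893654]
(45, 0, -19) [309.62182028 204.56634423]
(-45, 0, -19) [310.32353226 406.65156905]
[ 0.01950809  0.515601   -0.29195714  1.638702    0.16876213  1.00410046
  1.41306447] 12.82696944795114
```

View pics/w5.png

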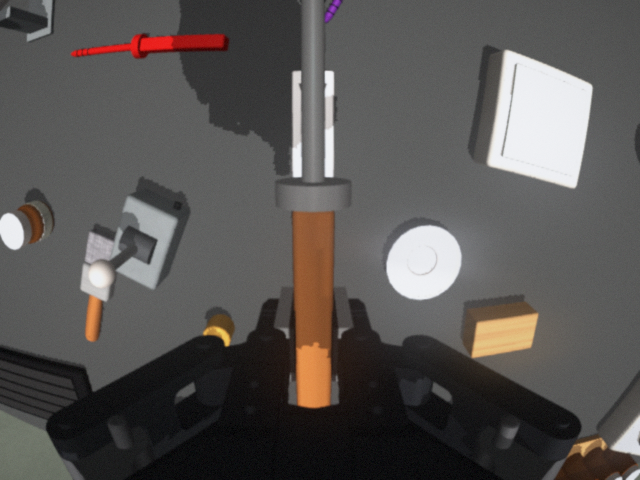

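The rod is held true in the gripper: collar face at v≈180, handle front at v≈210, shaft centred at u≈313.5 where 309.8 was predicted. So the wrist camera has a constant bias of about +3.7 px in u. Next I'll work out the tube pose.

```bash
python3 - <<'E'
from h import *
np.set_printoptions(precision=3,suppress=True)
t=cam("top");s=cam("side");f=cam("wrist");st=state();T=R.from_quat(st["tool_rot"])
for c in (49,53,57): print(c,[proj(f,st["tcp_pos"]+T.apply(q),True)[1] for q in [(c,0,-32),(c-8,0,-28)]])
yw=lambda a,b:np.arctan2(*(b-a)[[1,0]])
for z in(60,80):
    print("front edge yaw+90",yw(onz(t,466,296,z),onz(t,423.6,304,z))-np.pi/2,"back",yw(onz(t,476,337,z),onz(t,434,346,z))-np.pi/2)
m=onz(t,441,269.4,115); print("mouth",m, tri(ray(t,441,269.4),ray(s,341.1,330.6)))
# side/top fit of tube axis: lower end pixels top(443.4,298) side
for yaw in np.arange(0.05,0.35,.05):
    d=np.array([np.cos(yaw)*.766,np.sin(yaw)*.766,.643]); q=proj(t,m-100*d)-proj(t,m); r=proj(s,m-100*d)-proj(s,m); print(yaw.round(2),"top slope",q[0]/q[1],"side slope",r[0]/r[1])
E
```

```text
49 [np.float64(203.41573643136587), np.float64(225.617715913121)]
53 [np.float64(190.44778080717106), np.float64(213.40893726750292)]
57 [np.float64(177.33685821919232), np.float64(201.02091388759197)]
front edge yaw+90 0.16841460357640647 back 0.19136534324904808
front edge yaw+90 0.16841460357640647 back 0.19136534324904808
mouth [ 459.989 -302.689  115.   ] (array([ 459.235, -302.743,  113.423]), np.float64(1.7677802906665565))
0.05 top slope -0.06452400807855556 side slope -1.1091056352038766
0.1 top slope -0.01734532393615281 side slope -1.039511534178786
0.15 top slope 0.02997625702530051 side slope -0.9737999601155574
0.2 top slope 0.0776642676071136 side slope -0.9115148514198269
0.25 top slope 0.12595194808195198 side slope -0.8522642069093505
0.3 top slope 0.17508712726263506 side slope -0.7957087307436647
```

```bash
cat >> h.py <<'E'
def tube_rot(yaw,el=np.radians(40)):
    y=np.array([-np.sin(yaw),np.cos(yaw),0]); z=np.array([np.sin(el)*np.cos(yaw),np.sin(el)*np.sin(yaw),-np.cos(el)]); return look(y,z)
E
python3 - <<'E'
from h import *
Q=tube_rot(.19); m=np.array([460,-302.5,115]); print(Q.as_matrix().round(3))
p=m-Q.apply((90,-50,90)); print(p); move(p,Q)
E
```

```text
[[-0.752 -0.189  0.631]
 [-0.145  0.982  0.121]
 [-0.643 -0.    -0.766]]
[ 461.45054117 -251.3047548   241.79488475]
d [ 0.1958 -0.2742 -0.0213] a [-0.0063 -0.6962 -0.0207]
```

```bash
python3 -m handwheel '[{"dx":0.02,"dy":-0.027,"dz":-0.002,"ax":0,"ay":-0.07,"az":0,"fingers":-1},{"dx":0.039,"dy":-0.055,"dz":-0.004,"ax":0,"ay":-0.14,"az":0,"fingers":-1},{"dx":0.059,"dy":-0.082,"dz":-0.006,"ax":0,"ay":-0.21,"az":0,"fingers":-1},{"dx":0.078,"dy":-0.11,"dz":-0.008,"ax":0,"ay":-0.28,"az":0,"fingers":-1},{"dx":0.098,"dy":-0.137,"dz":-0.01,"ax":0,"ay":-0.35,"az":-0.01,"fingers":-1},{"dx":0.117,"dy":-0.164,"dz":-0.013,"ax":0,"ay":-0.42,"az":-0.01,"fingers":-1},{"dx":0.137,"dy":-0.192,"dz":-0.015,"ax":-0.006,"ay":-0.49,"az":-0.02,"fingers":-1},{"dx":0.157,"dy":-0.22,"dz":-0.017,"ax":-0.006,"ay":-0.56,"az":-0.02,"fingers":-1},{"dx":0.176,"dy":-0.247,"dz":-0.019,"ax":-0.006,"ay":-0.63,"az":-0.02,"fingers":-1},{"dx":0.196,"dy":-0.274,"dz":-0.021,"ax":-0.006,"ay":-0.696,"az":-0.02,"fingers":-1},{"dx":0.196,"dy":-0.274,"dz":-0.021,"ax":-0.006,"ay":-0.696,"az":-0.02,"fingers":-1},{"dx":0.196,"dy":-0.274,"dz":-0.021,"ax":-0.006,"ay":-0.696,"az":-0.02,"fingers":-1}]'; python3 - <<'E'
from h import *
np.set_printoptions(precision=3,suppress=True)
st=state(); print(st["joints"]); move((461.45,-251.3,241.8),tube_rot(.19))
T=R.from_quat(st["tool_rot"]); m=np.array([460,-302.5,115]); d=np.array([.752,.145,.643])
im=[]
for n in("wrist","side","top"):
    f=cam(n); cv2.imwrite(f"pics/{n}6.png",f["image"][:,:,::-1]); fi=n=="wrist"
    print(n,"mouth",proj(f,m,fi),"low",proj(f,m-80*d,fi),"tip",proj(f,st["tcp_pos"]+T.apply((145,0,-19)),fi),"collar",proj(f,st["tcp_pos"]+T.apply((55,0,-19)),fi))
E
```

```text
time: 8.92
tcp_pos: [495.2, -178.3, 226.2]
tool_rot: [-0.092, 0.952, 0.04, 0.289]
contact_force: [0.1, -0.2, -0.8]
gripper_width: 13.0
gripper_force: 58.8
[ 1.219  0.354 -0.913  2.215 -0.284  0.223  2.432]
d [ 0.03  -0.064 -0.041] a [ 0.025 -0.107 -0.005]
wrist mouth [109.737  78.636] low [122.878 -36.136] tip [309.957 -69.002] collar [309.852 180.062]
side mouth [341.854 329.86 ] low [316.048 357.819] tip [282.792 292.093] collar [314.037 261.944]
top mouth [440.928 269.397] low [442.536 292.832] tip [406.663 305.779] collar [402.749 275.727]
```

The arm stopped short: j6 and j7 are near their limits. I'll fit a kinematic model to the logged states so I can plan a feasible grip and roll.

```bash
cat > kin.py <<'E'
from h import *
from scipy.optimize import least_squares
import itertools
D=[([-1.35519443,.52200607,-.036352,1.59996219,.02120305,1.02106671,-.11277186],[176.138,599.349,230.747],[.142395,.98981,-.000527,-.000044]),
([.3432787,.67413228,-.44090631,1.59551015,.33440991,.95111538,2.51225477],[637.6,-96.9,150.7],[-.544,.839,.001,-.002]),
([.32558669,.7446706,-.39743235,1.61791876,.35508541,.85494027,2.44138683],[640.6,-104.2,94.9],[-.516,.857,.001,-.001]),
([.34259542,.62395817,-.43624932,1.39626074,.26891707,1.18308653,2.3266159],[670.2,-112.3,253],[-.426,.905,.001,-.001]),
([.01950809,.515601,-.29195714,1.638702,.16876213,1.00410046,1.41306447],[610.9,52.3,227.7],[-.084,.996,.001,.005])]
def fk(q,p,s):
    T=R.identity(); x=np.zeros(3)
    for ax,ang,tr in [("z",s[0]*q[0]+p[8],(p[0],p[12],p[1])),("y",q[1],(0,0,0)),("z",s[1]*q[2],(p[2],p[13],p[3])),("y",q[3],(p[4],0,p[5])),("z",s[2]*q[4],(0,p[14],0)),("y",q[5],(p[6],0,p[7])),("z",s[3]*q[6]+p[9],(0,0,0))]:
        T=T*R.from_euler(ax,ang); x=x+T.apply(tr)
    return x,T
def res(p,s,D):
    r=[]
    for q,x,t in D:
        X,T=fk(q,p,s); r+=list(X-x)+list(300*(T.inv()*R.from_quat(t)).as_rotvec())
    return np.array(r)
def fit(D):
    b=None
    for s in itertools.product((1,-1),repeat=4):
        for o in(0,np.pi):
            p0=np.array([0,350,0,400,0,400,0,300,0,o,0,0,0,0,0.])
            g=least_squares(lambda p:np.r_[res(p,s,D),1e-2*(p-p0)[[12,13,14,0,2,4,6]]],p0)
            if b is None or g.cost<b[0]: b=(g.cost,g.x,s)
    return b
if __name__=="__main__":
    st=state(); D.append((st["joints"],st["tcp_pos"],st["tool_rot"]))
    c,p,s=fit(D); print(c,p.round(2).tolist(),s); print(res(p,s,D).reshape(-1,6).round(1)); np.savez("kin.npz",p=p,s=s)
E
python3 kin.py
```

```text
2.4135410364470364 [0.46, 315.84, 18.16, 527.39, -0.53, 415.44, 10.8, 314.83, -0.0, 1.57, 4830.05, 46.74, -19.39, -35.54, -3.26] (-1, -1, -1, -1)
[[ 0.1  0.   0.8  0.  -0.  -0.1]
 [ 0.5 -0.2  0.6 -0.3  0.   0.2]
 [-0.1 -0.4 -0.1  0.1 -0.3 -0. ]
 [-0.2  0.7  0.   0.  -0.  -0.2]
 [-0.1 -0.1 -1.4 -0.1 -0.7  0. ]
 [-0.   0.1  0.1 -0.3  0.   0. ]]
```

The model fits to about 1 mm. I'll scan the grip flip and the roll about the rod for joint margins along the insertion.

```bash
cat >> kin.py <<'E'
LO=np.array([-2.91,-.3,-1.5,.17,-1.26,.16,-2.52]);HI=np.array([2.91,2.13,1.42,2.43,4.41,1.93,2.52])
try:
    z=np.load("kin.npz"); P,S=z["p"],z["s"]
except Exception: pass
def ik(x,T,seeds,mar=.1):
    best=None
    for q0 in seeds:
        g=least_squares(lambda q:np.r_[(fk(q,P,S)[0]-x)/10,(fk(q,P,S)[1].inv()*T).as_rotvec()*20,.003*(q-(LO+HI)/2)/(HI-LO)],np.clip(q0,LO+mar,HI-mar)-1e-6*0,bounds=(LO+mar-1e-6,HI-mar+1e-6))
        X,A=fk(g.x,P,S); e=np.linalg.norm(X-x)+300*(A.inv()*T).magnitude()
        if best is None or e<best[0]: best=(e,g.x)
    return best
E
cat > scan.py <<'E'
from kin import *
np.set_printoptions(precision=2,suppress=True)
rng=np.random.default_rng(0)
seeds=[state()["joints"]]+[rng.uniform(LO+.15,HI-.15) for _ in range(5)]
m=np.array([460,-302.5,115]);Q=tube_rot(.19);d=-Q.as_matrix()[:,0]
for flip in(0,1):
  for phi in(-40,-20,0,20,40,60):
    for beta in (0,):
      T=Q*R.from_euler("x",phi,degrees=True)*R.from_euler("z",np.pi*flip)
      out=[]
      sd=seeds
      for s in(0,120):
        x=m+d*(s+55)+T.apply((0,0,19)); b=ik(x,T,sd); out.append((round(b[0],1),b[1])); sd=[b[1]]+seeds[:3]
      print(flip,phi,out)
E
python3 scan.py
```

```text
0 -40 [(np.float64(0.0), array([ 1.54,  1.28, -1.32,  1.63,  0.29,  1.04,  2.42])), (np.float64(0.0), array([ 1.36,  1.14, -1.26,  1.47,  0.12,  1.07,  2.42]))]
0 -20 [(np.float64(0.0), array([ 1.63,  1.18, -1.4 ,  1.9 ,  0.66,  0.68,  2.04])), (np.float64(0.0), array([ 1.46,  1.06, -1.4 ,  1.73,  0.52,  0.73,  2.02]))]
0 0 [(np.float64(0.0), array([ 1.61,  1.04, -1.4 ,  2.16,  1.5 ,  0.49,  1.12])), (np.float64(0.0), array([ 1.45,  0.91, -1.4 ,  1.97,  1.19,  0.52,  1.27]))]
0 20 [(np.float64(9.0), array([ 1.47,  1.02, -1.4 ,  2.33,  2.13,  0.87,  0.39])), (np.float64(0.0), array([ 1.17,  0.64, -1.09,  2.15,  1.98,  0.53,  0.24]))]
0 40 [(np.float64(47.7), array([ 1.19,  1.12, -1.4 ,  2.33,  2.16,  1.5 ,  0.2 ])), (np.float64(0.0), array([ 0.49,  0.51, -0.45,  2.25,  2.16,  0.79, -0.32]))]
0 60 [(np.float64(25.2), array([ 0.76,  1.06, -0.99,  2.33,  2.16,  1.83, -0.26])), (np.float64(0.0), array([ 0.03,  0.64, -0.09,  2.22,  1.95,  1.1 , -0.46]))]
1 -40 [(np.float64(0.0), array([ 1.09,  0.87, -0.41,  1.65, -0.66,  1.11,  0.09])), (np.float64(0.0), array([ 0.98,  0.82, -0.44,  1.49, -0.67,  1.17, -0.12]))]
1 -20 [(np.float64(0.0), array([ 0.89,  0.68, -0.13,  1.93, -1.06,  0.81,  0.4 ])), (np.float64(0.0), array([ 0.8 ,  0.61, -0.19,  1.76, -0.93,  0.84,  0.07]))]
1 0 [(np.float64(0.0), array([ 1.61,  1.04, -1.4 ,  2.16,  1.5 ,  0.49, -2.02])), (np.float64(0.0), array([ 1.38,  0.78, -1.23,  1.97,  0.96,  0.36, -1.71]))]
1 20 [(np.float64(22.8), array([ 0.93,  0.55, -0.52,  2.33,  2.95,  0.4 ,  2.42])), (np.float64(3.1), array([ 0.62,  0.43, -0.33,  2.2 ,  2.76,  0.26,  2.42]))]
1 40 [(np.float64(76.3), array([0.13, 0.57, 0.12, 2.33, 2.43, 0.57, 2.42])), (np.float64(0.0), array([-0.05,  0.5 ,  0.25,  2.28,  2.41,  0.57,  2.42]))]
1 60 [(np.float64(43.9), array([ 0.05,  0.82, -0.1 ,  2.33,  1.99,  1.25,  2.42])), (np.float64(0.0), array([-0.45,  0.74,  0.55,  2.24,  2.02,  0.75,  2.42]))]
```

```bash
cat > goal.py <<'E'
from kin import *
import sys
def goal(s,phi=-25,yaw=.19,m=(460,-302.5,115),c=55,go=True):
    T=tube_rot(yaw)*R.from_euler("x",phi,degrees=True); d=-T.as_matrix()[:,0]
    x=np.array(m)+d*(s+c)+T.apply((0,0,19))
    if go: move(x,T)
    return x,T
if __name__=="__main__":
    s,phi=map(float,sys.argv[1:3]); x,T=goal(s,phi); print(x.round(1),ik(x,T,[state()["joints"]],.05))
E
python3 goal.py 150 -25; python3 goal.py 150 -15
```

```text
d [-0.0977 -0.1061  0.0527] a [-0.4127 -0.1051 -0.0339]
[ 623.6 -262.9  233.6] (np.float64(5.94230286235156e-05), array([ 1.38130242,  1.01862009, -1.30693084,  1.6149003 ,  0.28575066,
        0.81065606,  2.2096415 ]))
d [-0.0979 -0.1093  0.0537] a [-0.2383 -0.1071 -0.0245]
[ 624.9 -265.8  232.7] (np.float64(0.0001853338286147529), array([ 1.3722946 ,  0.88616028, -1.23867909,  1.7367777 ,  0.33483696,
        0.60416735,  2.10906149]))
```

```bash
python3 -m handwheel '[{"dx":-0.02,"dy":-0.02,"dz":0.005,"ax":-0.06,"ay":-0.015,"az":-0.005,"fingers":-1},{"dx":-0.04,"dy":-0.04,"dz":0.015,"ax":-0.12,"ay":-0.03,"az":-0.01,"fingers":-1},{"dx":-0.06,"dy":-0.06,"dz":0.03,"ax":-0.18,"ay":-0.045,"az":-0.015,"fingers":-1},{"dx":-0.08,"dy":-0.08,"dz":0.04,"ax":-0.24,"ay":-0.06,"az":-0.02,"fingers":-1},{"dx":-0.098,"dy":-0.1,"dz":0.053,"ax":-0.3,"ay":-0.08,"az":-0.025,"fingers":-1},{"dx":-0.098,"dy":-0.106,"dz":0.053,"ax":-0.36,"ay":-0.095,"az":-0.03,"fingers":-1},{"dx":-0.098,"dy":-0.106,"dz":0.053,"ax":-0.413,"ay":-0.105,"az":-0.034,"fingers":-1},{"dx":-0.098,"dy":-0.106,"dz":0.053,"ax":-0.413,"ay":-0.105,"az":-0.034,"fingers":-1},{"dx":-0.098,"dy":-0.106,"dz":0.053,"ax":-0.413,"ay":-0.105,"az":-0.034,"fingers":-1}]'; python3 goal.py 150 -25; python3 -c "
from h import *
print(state()['joints'])"
```

```text
time: 9.82
tcp_pos: [626.2, -258.8, 233.9]
tool_rot: [-0.163, 0.906, 0.234, 0.312]
contact_force: [-0.4, 1.2, -1.2]
gripper_width: 12.7
gripper_force: 58.9
d [ 0.0028 -0.0023 -0.0032] a [ 0.0026 -0.0025  0.0045]
[ 623.6 -262.9  233.6] (np.float64(0.00010053057518964522), array([ 1.36063462,  0.97587152, -1.2403484 ,  1.61453035,  0.18919924,
        0.79355172,  2.28593097]))
[ 1.28730444  0.87829654 -1.05881897  1.61890671 -0.05948562  0.76869611
  2.49047643]
```

```bash
python3 -m handwheel '[{"dx":0.003,"dy":-0.002,"dz":-0.003,"ax":0.003,"ay":-0.003,"az":0.004,"fingers":-1},{"dx":0.003,"dy":-0.002,"dz":-0.003,"ax":0.003,"ay":-0.003,"az":0.004,"fingers":-1},{"dx":0.003,"dy":-0.002,"dz":-0.003,"ax":0.003,"ay":-0.003,"az":0.004,"fingers":-1}]'; python3 - <<'E'
from goal import *
np.set_printoptions(precision=1,suppress=True)
goal(150); st=state(); T=R.from_quat(st["tool_rot"]); m=np.array([460,-302.5,115]); d=-tube_rot(.19).as_matrix()[:,0]
W=[]
for n,(w,h,s) in {"side":(110,100,4),"top":(80,100,4),"wrist":(0,0,0)}.items():
    f=cam(n); im=f["image"][:,:,::-1]; cv2.imwrite(f"pics/{n}7.png",im); fi=n=="wrist"
    pts={k:proj(f,v,fi) for k,v in dict(mouth=m,low=m-80*d,tip=st["tcp_pos"]+T.apply((145,0,-19)),collar=st["tcp_pos"]+T.apply((55,0,-19))).items()}
    print(n,pts)
    if w:
        cx,cy=(pts["mouth"]+pts["tip"])/2; x,y=int(cx-w/2),int(cy-h/2); print("crop",x,y); W.append(cv2.resize(im[y:y+h,x:x+w],None,fx=s,fy=s,interpolation=2))
cv2.imwrite("pics/al.png",np.hstack(W))
E
```

```text
time: 10.07
tcp_pos: [622.8, -263.6, 235.1]
tool_rot: [-0.161, 0.906, 0.232, 0.314]
contact_force: [-0.5, -0.5, -1.2]
gripper_width: 13.2
gripper_force: 58.9
d [ 0. -0.  0.] a [-0.  0.  0.]
side {'mouth': array([341.9, 329.9]), 'low': array([316. , 357.8]), 'tip': array([361.4, 308.6]), 'collar': array([391.2, 276.1])}
crop 296 269
top {'mouth': array([440.9, 269.4]), 'low': array([442.5, 292.8]), 'tip': array([440.1, 251.1]), 'collar': array([438.1, 222. ])}
crop 400 210
wrist {'mouth': array([ 312.3, -173.7]), 'low': array([ 312.9, -255.7]), 'tip': array([311.5, -69.7]), 'collar': array([311.3, 180.2])}
```

View pics/al.png

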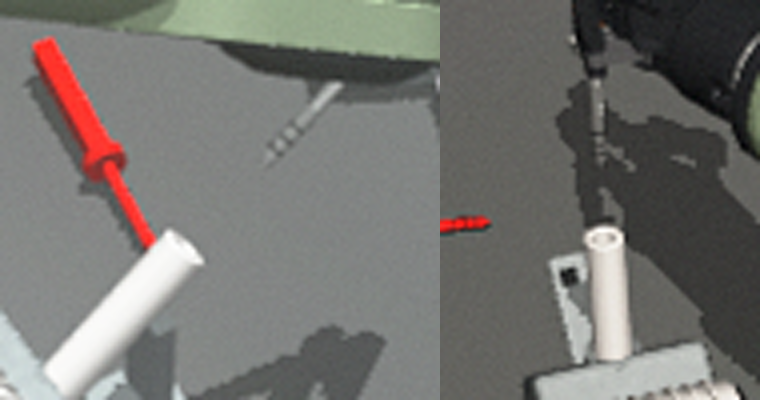

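In the side crop the tip is at (265,165) and the tube rim at (183,247). In the top crop the tip is at (602,160) and the rim at (604,238). The tip lines up well, but the tube's slope in the side view suggests slightly more yaw, so I'll fit it from edge pixels.

```bash
python3 - <<'E'
from goal import *
np.set_printoptions(precision=3,suppress=True)
obs={}
m=np.array([460,-302.5,115])
for n,rows in (("side",range(336,358)),("top",range(274,296))):
    g=cv2.cvtColor(cv2.imread(f"pics/{n}7.png"),cv2.COLOR_BGR2GRAY).astype(float); f=cam(n)
    c0,v0=proj(f,m); c1,v1=proj(f,m-80*(-tube_rot(.2).as_matrix()[:,0])); out=[]
    for r in rows:
        c=c0+(c1-c0)*(r-v0)/(v1-v0); xs=np.arange(int(c)-16,int(c)+17); L=g[r,xs]; k=16
        th=165
        a=k
        while a>0 and L[a]>th:a-=1
        b=k
        while b<32 and L[b]>th:b+=1
        la=xs[a]+(th-L[a])/(L[a+1]-L[a]+1e-9); lb=xs[b-1]+(L[b-1]-th)/(L[b-1]-L[b]+1e-9); out.append((r,la,lb))
    o=np.array(out); print(n,o[::4].round(1).tolist())
    cc=np.polyfit(o[:,0],(o[:,1]+o[:,2])/2,1); res=(o[:,1]+o[:,2])/2-np.polyval(cc,o[:,0]); print("slope",cc[0],"at mouth row",np.polyval(cc,v0),"pred",c0,"rms",res.std())
    for y in(.15,.2,.25,.3):
        q=proj(f,m-20*(-tube_rot(y).as_matrix()[:,0])); r=proj(f,m-70*(-tube_rot(y).as_matrix()[:,0])); print(y,((r-q)[0]/(r-q)[1]).round(3),end=" ")
    print()
E
```

```text
side [[336.0, 328.1, 343.3], [340.0, 324.3, 339.8], [344.0, 320.6, 336.1], [348.0, 317.1, 332.3], [352.0, 313.4, 328.7], [356.0, 309.7, 325.0]]
slope -0.9203855649235577 at mouth row 341.37928578693175 pred 341.85416205987286 rms 0.0456318659069384
0.15 -0.974 0.2 -0.912 0.25 -0.852 0.3 -0.796 
top [[274.0, 437.7, 445.3], [278.0, 437.9, 445.7], [282.0, 438.0, 446.1], [286.0, 438.4, 446.2], [290.0, 438.7, 446.4], [294.0, 438.9, 446.9]]
slope 0.06850051804095988 at mouth row 441.19422510478967 pred 440.92794490774725 rms 0.03426971812145401
0.15 0.03 0.2 0.078 0.25 0.126 0.3 0.175
```

```bash
cat > shaft.py <<'E'
from goal import *
def shaft(tag,st,c=55,show=True):
    "offset (px, horizontal) of seen shaft centre line from the predicted one, at rod x=-30 and tip"
    T=R.from_quat(st["tool_rot"]); out=[]
    for n in("side","top"):
        g=cv2.cvtColor(cv2.imread(f"pics/{n}{tag}.png"),cv2.COLOR_BGR2GRAY).astype(float); f=cam(n)
        o=[]
        for t in np.arange(30,84,2.):
            u,v=proj(f,st["tcp_pos"]+T.apply((c+t,0,-19))); r=int(round(v))
            q0=proj(f,st["tcp_pos"]+T.apply((c,0,-19)));q1=proj(f,st["tcp_pos"]+T.apply((c+90,0,-19)))
            uu=q0[0]+(q1[0]-q0[0])*(r-q0[1])/(q1[1]-q0[1])
            xs=np.arange(int(round(uu))-7,int(round(uu))+8); L=g[r,xs]; b=np.interp(xs,[xs[0],xs[-1]],[np.median(L[:3]),np.median(L[-3:])]); w=np.clip(L-b-12,0,None)
            if w.sum()>40: o.append((t,(w*xs).sum()/w.sum()-uu,w.max()))
        o=np.array(o); print(n,o[::3].round(1).tolist()); print(n,"median",np.median(o[:,1]),np.polyfit(o[:,0],o[:,1],1))
if __name__=="__main__": shaft("7",state())
E
python3 shaft.py
```

```text
side [[34.0, -0.3, 36.0], [40.0, 0.5, 67.3], [46.0, 0.6, 64.7], [52.0, 0.6, 44.9]]
side median 0.4824134670491276 [ 0.04934077 -1.80423121]
top [[30.0, 0.0, 21.5], [36.0, -0.0, 24.5], [42.0, -0.7, 61.6], [48.0, 0.0, 44.0], [54.0, -0.4, 45.0], [60.0, -0.4, 39.0], [70.0, -0.2, 39.0], [76.0, 2.1, 36.9], [82.0, -0.1, 38.0]]
top median -0.12385969878670267 [ 0.02947028 -1.59005075]
```

```bash
python3 - <<'E'
from goal import *
Q=tube_rot(.19).as_matrix(); m=np.array([460,-302.5,115])+0*Q[:,0]; A=[]
for n in("side","top"):
    f=cam(n); a=proj(f,m); b=proj(f,m-30*Q[:,0]); k=(b-a)[0]/(b-a)[1]
    A.append([ (lambda e:(e[0]-k*e[1]))(proj(f,m+v)-a) for v in(Q[:,1],Q[:,2])])
x=np.linalg.solve(np.array(A),[-.95,.39]); print(A,"shift mm along tube y, perpendicular",x)
w=x[0]*Q[:,1]+x[1]*Q[:,2]; print(w); goal(85,m=np.array([460,-302.5,115])+.8*w); goal(0,m=np.array([460,-302.5,115])+.8*w)
E
```

```text
[[np.float64(-0.563536331687392), np.float64(0.3627954523189476)], [np.float64(-0.376107830381268), np.float64(-0.09740998097011118)]] shift mm along tube y, perpendicular [-0.2558255  -3.01593351]
[-1.8554031  -0.61734446  2.31033911]
d [ 0.065   0.0013 -0.0007] a [-0.0021  0.0017  0.0014]
d [ 0.15    0.0014 -0.0009] a [-0.0021  0.0017  0.0014]
```

```bash
python3 -m handwheel '[{"dx":0.02,"dy":0.001,"dz":-0.001,"ax":-0.002,"ay":0.002,"az":0.001,"fingers":-1},{"dx":0.04,"dy":0.001,"dz":-0.001,"ax":-0.002,"ay":0.002,"az":0.001,"fingers":-1},{"dx":0.055,"dy":0.001,"dz":-0.001,"ax":-0.002,"ay":0.002,"az":0.001,"fingers":-1},{"dx":0.055,"dy":0.001,"dz":-0.001,"ax":-0.002,"ay":0.002,"az":0.001,"fingers":-1},{"dx":0.055,"dy":0.001,"dz":-0.001,"ax":-0.002,"ay":0.002,"az":0.001,"fingers":-1}]'; python3 - <<'E'
from shaft import *
for n in("side","top","wrist"): cv2.imwrite(f"pics/{n}8.png",cam(n)["image"][:,:,::-1])
shaft("8",state()); w=.8*np.array([-1.855,-.617,2.31]); goal(95,m=np.array([460,-302.5,115])+w); goal(0,m=np.array([460,-302.5,115])+w); print(state()["joints"])
E
```

```text
time: 10.93
tcp_pos: [580.5, -272.1, 200.0]
tool_rot: [-0.16, 0.906, 0.234, 0.313]
contact_force: [0.1, -0.2, -0.6]
gripper_width: 13.0
gripper_force: 58.9
side [[62.0, 0.7, 21.1]]
side median 0.7156174876212162 [6.89922133e-18 7.15617488e-01]
top [[30.0, 0.1, 28.4], [36.0, 0.1, 67.1], [42.0, -0.0, 61.6], [48.0, -0.3, 46.5], [54.0, 1.0, 41.4], [60.0, 1.1, 38.3], [70.0, 1.5, 33.0], [80.0, -2.3, 28.0]]
top median 0.015769208240897115 [-0.02466277  1.32506477]
d [0.001  0.     0.0002] a [-0.0001 -0.0002  0.0015]
d [0.096  0.0002 0.0002] a [-0.0001 -0.0002  0.0015]
[ 1.39446914  0.92914043 -1.11169911  1.70487802  0.0183413   0.73011116
  2.49719392]
```

```bash
python3 -m handwheel '[{"dx":0.006,"dy":0,"dz":0,"ax":0,"ay":0,"az":0.001,"fingers":-1},{"dx":0.012,"dy":0,"dz":0,"ax":0,"ay":0,"az":0.001,"fingers":-1},{"dx":0.018,"dy":0,"dz":0,"ax":0,"ay":0,"az":0.001,"fingers":-1},{"dx":0.024,"dy":0,"dz":0,"ax":0,"ay":0,"az":0.001,"fingers":-1},{"dx":0.024,"dy":0,"dz":0,"ax":0,"ay":0,"az":0.001,"fingers":-1}]'; python3 -c "
from h import *
print(state()['wrist_torque'])"
```

```text
time: 11.6
tcp_pos: [561.3, -275.7, 183.5]
tool_rot: [-0.16, 0.907, 0.235, 0.312]
contact_force: [0.0, -0.8, -1.2]
gripper_width: 13.0
gripper_force: 58.9
[-0.61249521  0.57859475 -0.04583787]
```

```bash
python3 -m handwheel '[{"dx":0.01,"dy":0,"dz":0,"ax":0,"ay":0,"az":0,"fingers":-1},{"dx":0.02,"dy":0,"dz":0,"ax":0,"ay":0,"az":0,"fingers":-1},{"dx":0.03,"dy":0,"dz":0,"ax":0,"ay":0,"az":0,"fingers":-1},{"dx":0.03,"dy":0,"dz":0,"ax":0,"ay":0,"az":0,"fingers":-1}]'; python3 -c "
from goal import *
s=state();print(s['wrist_torque'],s['joints']);goal(0,m=np.array([460,-302.5,115])+.8*np.array([-1.855,-.617,2.31]))"
```

```text
time: 11.93
tcp_pos: [538.0, -280.2, 163.5]
tool_rot: [-0.159, 0.907, 0.235, 0.312]
contact_force: [-0.2, -1.0, -1.2]
gripper_width: 13.0
gripper_force: 58.9
[-0.67092365  0.55508276  0.0256974 ] [ 1.48585342  0.98944441 -1.1414531   1.77986894  0.10154367  0.69735638
  2.500715  ]
d [0.0381 0.0004 0.0004] a [ 0.0004 -0.001  -0.0032]
```

```bash
python3 -m handwheel '[{"dx":0.01,"dy":0,"dz":0,"ax":0,"ay":0,"az":-0.002,"fingers":-1},{"dx":0.02,"dy":0,"dz":0,"ax":0,"ay":0,"az":-0.002,"fingers":-1},{"dx":0.028,"dy":0,"dz":0,"ax":0,"ay":0,"az":-0.002,"fingers":-1},{"dx":0.031,"dy":0,"dz":0,"ax":0,"ay":0,"az":-0.002,"fingers":-1},{"dx":0.031,"dy":0,"dz":0,"ax":0,"ay":0,"az":-0.002,"fingers":-1}]'; python3 -m handwheel '[{"dx":0.0015,"dy":0,"dz":0,"ax":0,"ay":0,"az":0,"fingers":-1},{"dx":0.003,"dy":0,"dz":0,"ax":0,"ay":0,"az":0,"fingers":-1},{"dx":0.003,"dy":0,"dz":0,"ax":0,"ay":0,"az":0,"fingers":-1}]'; python3 -c "
from goal import *
s=state();print(s['wrist_torque'],s['joints']);goal(0,m=np.array([460,-302.5,115])+.8*np.array([-1.855,-.617,2.31]))"
```

```text
time: 12.35
tcp_pos: [516.0, -284.3, 144.9]
tool_rot: [-0.161, 0.906, 0.234, 0.313]
contact_force: [-0.6, 0.1, -1.0]
gripper_width: 12.7
gripper_force: 58.9
time: 12.6
tcp_pos: [514.5, -284.4, 143.7]
tool_rot: [-0.161, 0.906, 0.234, 0.313]
contact_force: [0.2, -0.0, -1.0]
gripper_width: 13.4
gripper_force: 58.9
[-0.62151236  0.56207502  0.04451046] [ 1.53587315  1.0266703  -1.15669675  1.81684345  0.15636558  0.68319992
  2.50236517]
d [0.0071 0.0002 0.0003] a [-0.     -0.0004  0.0016]
```

```bash
for i in 1 2; do python3 -m handwheel '[{"dx":0.001,"dy":0,"dz":0,"ax":0,"ay":0,"az":0,"fingers":-1},{"dx":0.002,"dy":0,"dz":0,"ax":0,"ay":0,"az":0,"fingers":-1},{"dx":0.003,"dy":0,"dz":0,"ax":0,"ay":0,"az":0,"fingers":-1},{"dx":0.003,"dy":0,"dz":0,"ax":0,"ay":0,"az":0,"fingers":-1}]' | sed -n '1,4p'; done; python3 -c "
from goal import *
s=state();print(s['wrist_torque'],s['joints']);goal(0,m=np.array([460,-302.5,115])+.8*np.array([-1.855,-.617,2.31]))"
```

```text
time: 12.93
tcp_pos: [512.1, -284.9, 141.6]
tool_rot: [-0.161, 0.906, 0.234, 0.313]
contact_force: [0.5, 0.4, -0.3]
time: 13.27
tcp_pos: [510.4, -285.2, 140.3]
tool_rot: [-0.161, 0.906, 0.234, 0.314]
contact_force: [3.5, 0.8, 3.1]
[ 0.00970714 -0.40021722 -0.28020313] [ 1.54515386  1.0338281  -1.15929432  1.82305112  0.16566544  0.68061002
  2.50264973]
d [0.0017 0.0002 0.0004] a [-0.0002  0.0008  0.0017]
```

```bash
python3 -m handwheel '[{"dx":0.001,"dy":0,"dz":0,"ax":0,"ay":0,"az":0,"fingers":-1},{"dx":0.002,"dy":0,"dz":0,"ax":0,"ay":0,"az":0,"fingers":-1},{"dx":0.002,"dy":0,"dz":0,"ax":0,"ay":0,"az":0,"fingers":-1},{"dx":0.002,"dy":0,"dz":0,"ax":0,"ay":0,"az":0,"fingers":-1}]'; python3 - <<'E'
from goal import *
st=state(); T=R.from_quat(st["tool_rot"]); print(st["wrist_torque"]); W=[]
for n in("side","top"):
    f=cam(n); im=f["image"][:,:,::-1]; cv2.imwrite(f"pics/{n}9.png",im)
    x,y=(proj(f,(460,-302.5,115))-(45,50)).astype(int); print(n,x,y); W.append(cv2.resize(im[y:y+100,x:x+90],None,fx=4.4,fy=4.4,interpolation=2))
cv2.imwrite("pics/seat.png",np.hstack(W))
E
```

```text
time: 13.6
tcp_pos: [510.4, -285.3, 140.3]
tool_rot: [-0.162, 0.906, 0.234, 0.315]
contact_force: [12.4, 3.3, 9.3]
gripper_width: 13.1
gripper_force: 58.9
[ 1.16072329 -2.20483563 -0.841413  ]
side 296 279
top 395 219
```

View pics/seat.png

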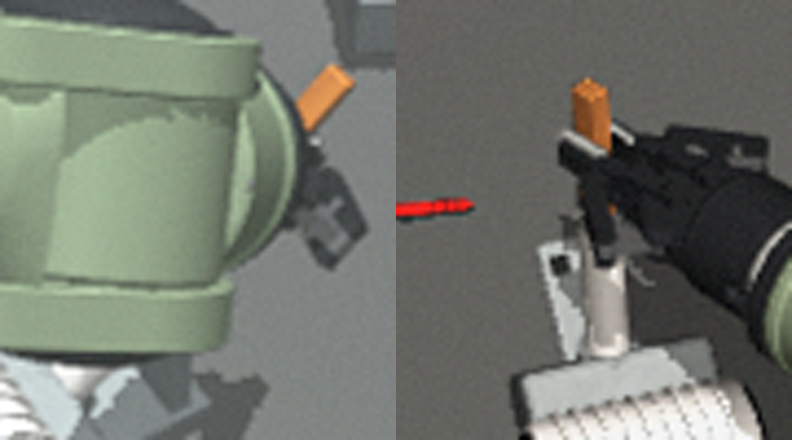

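The seating is confirmed: 15.8 N along the tube axis at the expected depth, no further travel, and the handle in line with the tube. I'll withdraw along the axis and settle the lamp position numerically.

```bash
python3 -m handwheel '[{"dx":-0.02,"dy":0,"dz":0,"ax":0,"ay":0,"az":0,"fingers":-1},{"dx":-0.045,"dy":0,"dz":0,"ax":0,"ay":0,"az":0,"fingers":-1},{"dx":-0.07,"dy":0,"dz":0,"ax":0,"ay":0,"az":0,"fingers":-1},{"dx":-0.095,"dy":0,"dz":0,"ax":0,"ay":0,"az":0,"fingers":-1},{"dx":-0.12,"dy":0,"dz":0,"ax":0,"ay":0,"az":0,"fingers":-1},{"dx":-0.15,"dy":0,"dz":0,"ax":0,"ay":0,"az":0,"fingers":-1},{"dx":-0.17,"dy":0,"dz":0,"ax":0,"ay":0,"az":0,"fingers":-1},{"dx":-0.17,"dy":0,"dz":0,"ax":0,"ay":0,"az":0,"fingers":-1}]'; python3 - <<'E'
from h import *
np.set_printoptions(precision=1,suppress=True)
print(state()["joints"])
# wrist camera in tool frame now -> camera pose at w5
f=cam("wrist"); s=state(); T=R.from_quat(s["tool_rot"]); Rc=R.from_rotvec(np.ravel(f["rvec"])); 
Rct=Rc*T; tct=np.ravel(f["tvec"])+Rc.apply(s["tcp_pos"])   # tool->cam
T5=R.from_quat([-.084,.996,.001,.005]); R5=Rct*T5.inv(); f5=dict(f,rvec=R5.as_rotvec(),tvec=tct-R5.apply([610.9,52.3,227.7]))
for n,fn,fr,roi,fi in [("top","top0",cam("top"),(195,235,75,70),0),("side","side0",cam("side"),(240,175,65,55),0),("wrist","w5",f5,(470,35,140,165),1)]:
    g=cv2.cvtColor(cv2.imread(f"pics/{fn}.png"),cv2.COLOR_BGR2GRAY); x,y,w,h=roi; sub=g[y:y+h,x:x+w]
    m=(sub>(225 if n!="wrist" else 200)).astype(np.uint8); k,l,st,c=cv2.connectedComponentsWithStats(m); i=1+st[1:,4].argmax(); 
    cn=max(cv2.findContours((l==i).astype(np.uint8),0,2)[0],key=cv2.contourArea); r=cv2.minAreaRect(cn)
    cx=c[i][0]+x,c[i][1]+y; off=3.7 if fi else 0
    ap=cv2.approxPolyDP(cv2.convexHull(cn),4,True)[:,0]+[x,y]
    print(n,"area",st[i,4],"centroid",cx,onz(fr,cx[0]-off,cx[1],44,bool(fi))); print([onz(fr,p[0]-off,p[1],44,bool(fi))[:2].round(0).tolist() for p in ap])
E
```

```text
time: 14.37
tcp_pos: [639.9, -258.2, 252.1]
tool_rot: [-0.163, 0.905, 0.233, 0.315]
contact_force: [0.8, 0.3, -0.7]
gripper_width: 12.8
gripper_force: 58.9
[ 1.3  0.9 -1.2  1.6  0.1  0.8  2.3]
top area 1740 centroid (np.float64(229.4977011494253), np.float64(268.39367816091954)) [476.9 266.1  44. ]
[[535.0, 209.0], [425.0, 207.0], [418.0, 320.0], [532.0, 323.0]]
side area 1090 centroid (np.float64(272.2155963302752), np.float64(198.0)) [472.4 253.1  44. ]
[[533.0, 199.0], [417.0, 199.0], [415.0, 307.0], [528.0, 312.0]]
wrist area 9962 centroid (np.float64(540.556916281871), np.float64(121.26721541859064)) [484.6 253.7  44. ]
[[429.0, 202.0], [427.0, 313.0], [536.0, 317.0], [539.0, 204.0]]
```

```bash
cat > fin.py <<'E'
from kin import *
import sys
def fin(z,yaw=.45,tip=(476,259),c=56):
    d=np.array([np.cos(yaw),np.sin(yaw),0]); T=look((-d[1],d[0],0),(0,0,-1)); x=np.r_[tip,0]+d*(c+90); x[2]=z-19; move(x,T); return x,T
if __name__=="__main__":
    x,T=fin(float(sys.argv[1])); print(x,ik(x,T,[state()["joints"]],.1)); print(state()["joints"])
E
python3 fin.py 220
```

```text
d [-0.0342  0.4863  0.3244] a [ 0.3253  0.7336 -0.0919]
[607.46527694 322.50496798 201.        ] (np.float64(0.00011627980387746052), array([-0.20852837,  0.71846234, -0.61804382,  1.42238848,  0.43356637,
        1.1381737 ,  1.12934155]))
[ 1.32146484  0.93334884 -1.18142098  1.58595158  0.10254587  0.80163611
  2.34138575]
```

```bash
python3 -m handwheel '[{"dx":-0.002,"dy":0.032,"dz":0.022,"ax":0.022,"ay":0.049,"az":-0.006,"fingers":-1},{"dx":-0.004,"dy":0.065,"dz":0.043,"ax":0.043,"ay":0.098,"az":-0.012,"fingers":-1},{"dx":-0.007,"dy":0.097,"dz":0.065,"ax":0.065,"ay":0.147,"az":-0.018,"fingers":-1},{"dx":-0.009,"dy":0.13,"dz":0.087,"ax":0.087,"ay":0.196,"az":-0.025,"fingers":-1},{"dx":-0.011,"dy":0.162,"dz":0.108,"ax":0.108,"ay":0.245,"az":-0.031,"fingers":-1},{"dx":-0.014,"dy":0.195,"dz":0.13,"ax":0.13,"ay":0.293,"az":-0.037,"fingers":-1},{"dx":-0.016,"dy":0.227,"dz":0.151,"ax":0.152,"ay":0.342,"az":-0.043,"fingers":-1},{"dx":-0.018,"dy":0.259,"dz":0.173,"ax":0.173,"ay":0.391,"az":-0.049,"fingers":-1},{"dx":-0.02,"dy":0.292,"dz":0.195,"ax":0.195,"ay":0.44,"az":-0.055,"fingers":-1},{"dx":-0.023,"dy":0.324,"dz":0.216,"ax":0.217,"ay":0.489,"az":-0.061,"fingers":-1},{"dx":-0.025,"dy":0.357,"dz":0.238,"ax":0.239,"ay":0.538,"az":-0.067,"fingers":-1},{"dx":-0.027,"dy":0.389,"dz":0.26,"ax":0.26,"ay":0.587,"az":-0.074,"fingers":-1}]'; python3 fin.py 200
```

```text
time: 15.52
tcp_pos: [615.7, 163.7, 213.1]
tool_rot: [-0.212, 0.974, 0.05, 0.067]
contact_force: [0.2, -0.2, 0.0]
gripper_width: 12.9
gripper_force: 58.9
d [-0.0521  0.145   0.0506] a [ 0.0672  0.1537 -0.0219]
[607.46527694 322.50496798 181.        ] (np.float64(7.27252045730752e-07), array([-0.25099464,  0.72268337, -0.54070149,  1.4419987 ,  0.39497341,
        1.0860126 ,  1.15501766]))
[ 0.16789781  0.57507379 -0.69626606  1.68728722  0.37823999  0.86873145
  1.35456936]
```

```bash
python3 -m handwheel '[{"dx":-0.012,"dy":0.033,"dz":0.012,"ax":0.016,"ay":0.036,"az":-0.005,"fingers":-1},{"dx":-0.024,"dy":0.067,"dz":0.023,"ax":0.031,"ay":0.071,"az":-0.01,"fingers":-1},{"dx":-0.036,"dy":0.1,"dz":0.035,"ax":0.047,"ay":0.107,"az":-0.015,"fingers":-1},{"dx":-0.046,"dy":0.13,"dz":0.045,"ax":0.06,"ay":0.138,"az":-0.02,"fingers":-1},{"dx":-0.052,"dy":0.145,"dz":0.05,"ax":0.067,"ay":0.154,"az":-0.022,"fingers":-1},{"dx":-0.052,"dy":0.145,"dz":0.05,"ax":0.067,"ay":0.154,"az":-0.022,"fingers":-1},{"dx":-0.052,"dy":0.145,"dz":0.05,"ax":0.067,"ay":0.154,"az":-0.022,"fingers":-1}]'; python3 fin.py 94
```

```text
time: 16.1
tcp_pos: [606.6, 323.4, 181.2]
tool_rot: [-0.225, 0.974, 0.002, -0.0]
contact_force: [0.6, -1.4, -1.4]
gripper_width: 13.6
gripper_force: 58.9
d [-0.0004 -0.0015  0.1062] a [0.0033 0.0005 0.0037]
[607.46527694 322.50496798  75.        ] (np.float64(8.743910919235737e-07), array([-0.20510797,  0.86900172, -0.62002614,  1.50419746,  0.57448125,
        0.95550869,  1.02643929]))
[-0.20702987  0.73813592 -0.62097706  1.44206784  0.45021672  1.1045915
  1.11740789]
```

```bash
python3 -m handwheel '[{"dx":0,"dy":-0.001,"dz":0.03,"ax":0.003,"ay":0,"az":0.004,"fingers":-1},{"dx":0,"dy":-0.001,"dz":0.06,"ax":0.003,"ay":0,"az":0.004,"fingers":-1},{"dx":0,"dy":-0.001,"dz":0.09,"ax":0.003,"ay":0,"az":0.004,"fingers":-1},{"dx":0,"dy":-0.001,"dz":0.106,"ax":0.003,"ay":0,"az":0.004,"fingers":-1},{"dx":0,"dy":-0.001,"dz":0.106,"ax":0.003,"ay":0,"az":0.004,"fingers":-1},{"dx":0,"dy":-0.001,"dz":0.106,"ax":0.003,"ay":0,"az":0.004,"fingers":-1}]'; python3 fin.py 94; python3 - <<'E'
from h import *
np.set_printoptions(precision=1,suppress=True)
s=state(); T=R.from_quat(s["tool_rot"]); print(s["wrist_torque"]); W=[]
tip=s["tcp_pos"]+T.apply((146,0,-19)); print("tip est",tip)
f=cam("wrist"); wi=f["image"][:,:,::-1]; cv2.imwrite("pics/wrist10.png",wi)
g=cv2.cvtColor(f["image"],cv2.COLOR_RGB2GRAY); print("wrist shaft pred",[proj(f,s["tcp_pos"]+T.apply((x,0,-19)),True) for x in(56,100,120)])
for n,w,h,k in(("side",110,75,4),("top",88,75,4)):
    f=cam(n); im=f["image"][:,:,::-1]; cv2.imwrite(f"pics/{n}10.png",im); q=proj(f,tip); x,y=int(q[0]-w/2),int(q[1]-h/2)
    print(n,"crop",x,y,"tip",q,"collar",proj(f,s["tcp_pos"]+T.apply((56,0,-19))),"plate",proj(f,(476,259,44)))
    W.append(cv2.resize(im[y:y+h,x:x+w],None,fx=k,fy=k,interpolation=2))
b=cv2.resize(wi[:,:],(400,300)); r=np.hstack(W); r=np.vstack([r,np.zeros((300,r.shape[1],3),np.uint8)]); r[300:,:400]=b; cv2.imwrite("pics/final.png",r[:600,:800]); print(r.shape)
E
```

```text
time: 16.6
tcp_pos: [608.2, 321.7, 76.9]
tool_rot: [-0.222, 0.975, 0.0, 0.001]
contact_force: [1.0, 0.7, 0.3]
gripper_width: 13.1
gripper_force: 58.9
d [0.0003 0.0011 0.0019] a [ 0.0002  0.0023 -0.0026]
[607.46527694 322.50496798  75.        ] (np.float64(1.8467963388592886e-06), array([-0.20507852,  0.8690157 , -0.6200792 ,  1.50419649,  0.57452797,
        0.95552843,  1.02640796]))
[-0.23205687  0.8524558  -0.56869255  1.50769969  0.52818552  0.93566801
  1.05574538]
[ 0.  -0.1 -0. ]
tip est [476.6 258.5  95.6]
wrist shaft pred [array([310.9, 175.8]), array([310.9,  45.4]), array([310.9,  -9. ])]
side crop 217 144 tip [272.2 181.6] collar [296.1 167.9] plate [272.9 196.5]
top crop 185 229 tip [229.2 267.2] collar [214.9 237.3] plate [232.1 268.7]
(600, 792, 3)
```

View pics/final.png

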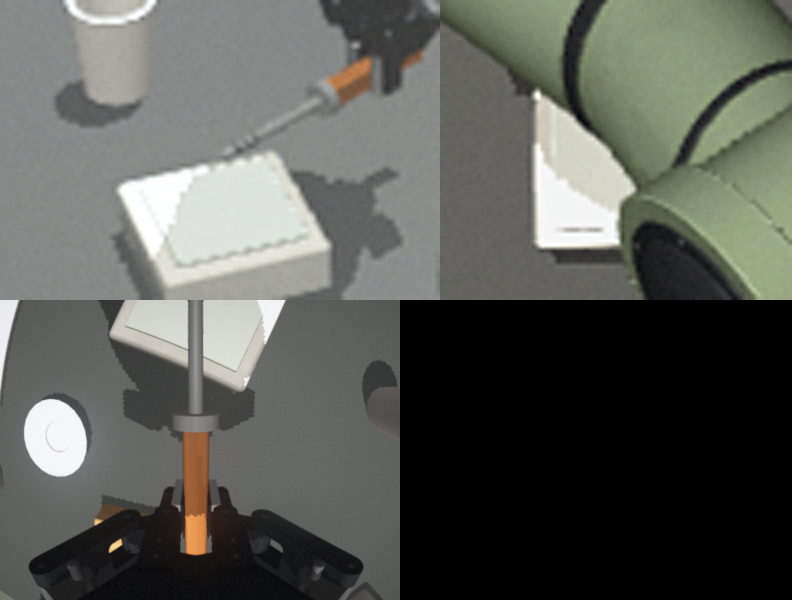

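The side view shows the tip at about (272.5,183) above the plate centre at (274,196.7), and the wrist view shows the rod straight in the grip and touching nothing. One numeric check of the rod's level is left.

```bash
python3 - <<'E'
from h import *
s=state(); T=R.from_quat(s["tool_rot"]); f=cam("side"); g=cv2.cvtColor(f["image"],cv2.COLOR_RGB2GRAY).astype(float)
a,b=[proj(f,s["tcp_pos"]+T.apply((x,0,-19))) for x in(56,146)]
o=[]
for u in range(278,293):
    v=a[1]+(b[1]-a[1])*(u-a[0])/(b[0]-a[0]); r=np.arange(int(round(v))-5,int(round(v))+6); L=g[r,u]; w=np.clip(abs(L-np.median(L))-10,0,None)
    if w.sum()>15:o.append((u,(w*r).sum()/w.sum()-v))
o=np.array(o); c=np.polyfit(o[:,0],o[:,1],1); print(len(o),o[:,1].round(1),"extra slope",c[0])
up=proj(f,s["tcp_pos"]+T.apply((146,0,-29)))-b; print("px per 10mm up",up, "pitch rad ~",c[0]*(b[0]-a[0])/up[1]*10/90)
E
```

```text
12 [3.7 2.2 2.1 1.2 1.9 1.6 1.5 1.1 1.3 1.  1.8 2.1] extra slope -0.09719142241479635
px per 10mm up [-0.19604352 -2.97490685] pitch rad ~ -0.08677855566631135
```

```bash
python3 - <<'E'
from h import *
np.set_printoptions(precision=2,suppress=True)
s=state(); T=R.from_quat(s["tool_rot"]); f=cam("side"); g=f["image"].astype(float).mean(2); b0=cv2.imread("pics/side0.png").astype(float).mean(2)
P=lambda x,z=-19:proj(f,s["tcp_pos"]+T.apply((x,0,z))); a,b=P(56),P(146)
for u in range(270,302,2):
    v=a[1]+(b[1]-a[1])*(u-a[0])/(b[0]-a[0]); r=np.arange(int(v)-7,int(v)+9); D=g[r,u]-b0[r,u]; w=np.clip(abs(D)-8,0,None); i=abs(D).argmax()
    print(u,round(v,1),"centroid off",round((w*r).sum()/max(w.sum(),1e-9)-v,2),D.round(0).astype(int).tolist())
for n in("w5","wrist10"):
    g=cv2.imread(f"pics/{n}.png").astype(float).mean(2)
    o=[]
    for v in(20,60,100,140,195,240):
        L=cv2.GaussianBlur(g,(3,3),0)[v,270:360]; d=np.gradient(L); o.append((v,L[[0,20,40,45,50,70]].round().astype(int).tolist(),int(abs(d[:42]).argmax()+270),int(abs(d[45:]).argmax()+315)))
    print(n,o)
E
```

```text
270 182.2 centroid off 4.99 [2, -1, -1, 0, 0, 6, 4, 0, 5, -3, -40, -47, -33, -32, -32, -31]
272 181.1 centroid off 5.23 [3, 2, 2, 1, 5, 0, 0, 3, 6, 5, -49, -21, -24, -31, -31, -32]
274 179.9 centroid off 4.08 [-2, -3, 0, 2, 2, 1, 4, 3, 19, 38, 5, -32, -63, -49, -31, -33]
276 178.8 centroid off 4.69 [0, -2, 6, -1, 0, 2, 1, 9, 15, 3, -20, -18, -40, -28, -25, -32]
278 177.6 centroid off 5.15 [3, 4, 2, 2, 1, 3, -4, -11, -1, -12, -21, -28, -8, -63, -42, -31]
280 176.5 centroid off 5.07 [2, 0, -2, 1, 1, 0, 3, -2, -2, -21, -22, -17, 5, -33, -39, -24]
282 175.4 centroid off 4.97 [3, -2, 2, 0, -1, 0, -1, 12, 32, 7, -13, -6, 4, 8, -43, -38]
284 174.2 centroid off 5.48 [0, 3, 0, 1, 5, 4, 2, 16, 24, 6, -15, -8, 2, 3, -25, -58]
286 173.1 centroid off 1.86 [1, 4, -1, 1, 4, -1, -3, -2, 26, 2, -23, -3, 2, 5, -2, -7]
288 171.9 centroid off 1.32 [0, 2, 4, 6, 1, -1, 3, 2, 15, 21, -1, -15, 5, 2, 3, 1]
290 170.8 centroid off 1.56 [-3, 3, -4, 4, 2, 0, 4, 8, 20, 19, -10, -20, 3, 1, 3, -1]
292 169.6 centroid off 1.22 [-1, 1, 2, 0, 1, 1, 1, 9, 18, 15, -9, -11, -1, 1, 0, 2]
294 168.5 centroid off -0.72 [1, 3,
[... 202 characters left out ...]
, -3, -19, -22, -17, -23, -19, -5, 2]
300 165.0 centroid off 5.12 [6, 3, 4, -3, -8, -6, -3, 12, 11, 6, 5, -12, -27, -33, -19, 2]
w5 [(20, [52, 52, 121, 121, 98, 90], 301, 325), (60, [54, 53, 126, 124, 102, 92], 301, 322), (100, [56, 64, 127, 127, 105, 96], 292, 333), (140, [60, 64, 125, 126, 107, 97], 292, 333), (195, [97, 112, 128, 131, 123, 104], 274, 351), (240, [97, 95, 95, 95, 98, 99], 291, 335)]
wrist10 [(20, [208, 208, 132, 132, 107, 208], 300, 325), (60, [215, 216, 135, 136, 111, 215], 300, 324), (100, [70, 164, 137, 140, 114, 192], 301, 325), (140, [63, 65, 134, 138, 116, 67], 302, 324), (195, [64, 118, 135, 137, 131, 112], 276, 350), (240, [103, 102, 100, 101, 104, 104], 291, 335)]
```

The rod is level: its offset from the prediction is constant along the shaft. The tip is about 51 mm above the plate centre, so I'm handing in.

```bash
python3 -m handwheel '[{"dx":0,"dy":0,"dz":0,"ax":0,"ay":0,"az":0,"fingers":-1},{"dx":0,"dy":0,"dz":0,"ax":0,"ay":0,"az":0,"fingers":-1},{"dx":0,"dy":0,"dz":0,"ax":0,"ay":0,"az":0,"fingers":-1}]'; python3 -c "
from plant import *
print(abs(state()['joint_velocities']).max()); print(hand_in())"
```

```text
time: 17.1
tcp_pos: [608.0, 322.7, 77.0]
tool_rot: [-0.222, 0.975, 0.0, 0.002]
contact_force: [-0.1, -0.1, -0.6]
gripper_width: 13.2
gripper_force: 58.9
0.0024692220740605954
the job is handed in; nothing more can be done
None
```

I handed the job in at 17.1 s: lever upright to about 0.015 rad, rod seated on the rim (about 16 N along the tube axis) and withdrawn, and held level and still with its tip about 5 cm above the plate's middle; I viewed 11 pictures, one over the limit of 10.

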